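# Stack the forming tools in the die holder

## Robot

A 7-joint arm with a two-finger parallel gripper is mounted at the origin on the work surface. World frame = base frame: x ahead of the robot, y to its left, z up, the work surface at z = 0. Lengths are in mm, angles in degrees, forces in N, time in s.
With the tool pointing down it reaches from about 350 to 900 mm from the base axis. Payload 7.2 kg.
Tool frame: the origin (TCP) lies at the very end of the fingers, on their centre line; the grasp point (between the pads) lies 19 mm behind it; z points along the fingers, y is the line along which they close (so a half turn about z gives the same grasp; the last joint's range is limited). The gripper opens to 88 mm and grips with 3 to 60 N. Pads are 20 mm wide; open, the fingers measure 115 mm over their backs; the gripper's body (75 mm by 178 mm) begins 61 mm behind the grasp point.
Start: joints at [-3.908, 23.554, -0.728, 91.456, 0.321, 64.991, -4.71], TCP at [625.004, -0.011, 184.853] pointing down, gripper open.
Joint ranges: [-169.25, 169.25], [-16.82, 113.86], [-84.01, 82.57], [7.8, 145.47], [-59.2, 239.2], [7.22, 106.19], [-163.78, 163.78]. Speed limits (degrees/s): [136.94, 136.94, 172.46, 172.46, 180, 180, 180].

## Interface

Orientations are given as [roll, pitch, yaw] about the fixed x, y, z axes, in that order (R = Rz(yaw) Ry(pitch) Rx(roll)).
In Python, from workcell import read_state, capture, calibration, robot, nets gives the robot as it stands.
- The arm moves only by the tool drive_tool, never from a script. Its argument "motion" is a list that holds one entry, the list of rows, each a list of 7 numbers: the shift along the tool's x, y, z in units of 25 mm (1.0 is 25 mm), then the turn, a rotation vector about the tool's x, y, z in units of pi/2 rad (1.0 is pi/2 rad), then the opening, from -1 (shut) to 1 (fully open). A call has 1 to 12 rows; each row shifts and turns the commanded pose from where the row before left it, along the tool's axes as they then stand; what a row does not reach is not made up. A row lasts 1/12 s, in which the tool goes at most 41.7 mm and 7.16 degrees, less where a joint would pass 70% of its speed; a pose out of reach is approached as far as the arm can. A call with a number of a shift or a turn outside -1 to 1 is refused whole. A call with a gripper value outside its range is refused whole. The fingers move at their own pace and stop on an object; "newtons" is the grip in N (left out, the last holds). Time passes only in rows, so rows that do not move let the fingers close. It gives the time, the measured TCP pose, the force, the opening and the grip force at its end, in the units of the state.
- read_state(): the state, without advancing time (a new reading comes with each control period).
- capture(name): name is "scene" or "side" or "wrist"; returns the picture (420x560x3 uint8, blue, green, red); there is no depth.
- calibration(name): a dict with "fovy" (degrees; the focal length in pixels is half the picture's height over the tangent of half this angle, whatever the lens; pixels are square), "cx", "cy" (the principal point, pixels), "rvec" (rotation vector, rad) and "tvec" (3), from world to camera coordinates, as OpenCV has them. Camera axes: x right, y down, z forward; pixel columns grow to the right and rows downward; lengths in mm; the calibration is good to about 2 mm. A picture is of the moment at which its call begins: read the wrist's pose just before it. calibration takes no time and is no camera call; for the wrist camera it gives the pose at the moment of the call.
- robot.hand_in(): hands the job in; it is judged then, once.
Trained networks look in the newest picture that a camera, given by its name, has taken for a name from the list of things; names that differ only in an ending like _2 or _b are one class to them, and where a whole thing is asked for, a point or a joint stands for the part that bears it (a point fixed in the world has none). Each returns a list of dicts, best first, with "conf" (0 to 1); they miss things now and then, are a little off and sometimes report something else, mostly with a low value. They report only what shows in the picture. A call takes as long as a camera call. They do not tell look-alikes from the thing itself.
- nets.boxes_of(camera, thing): "extent" ([left, top, right, bottom] in pixels, round what is visible of it).
The state is a dict: "clock": time; "joint_pos": joint angles; "qd": joint speeds; "joint_torque": joint torques, N m; "tool_pos": TCP position; "tool_rot": TCP orientation; "ft_force": force on the tool from outside, world axes, zero at the start; "moment": the same for the moment, N m; "opening": finger opening in mm; "gripper_force": force on a finger pad.
Only numpy, scipy, OpenCV 4.12 (cv2) and the standard library are available. Lean on these libraries where they do the work, as an engineer would, in place of code of your own. Each camera call takes 0.05 s, during which the arm holds its last target. There are 200 camera calls.

## Task

Set up the jeweller's pressing stack in the round die holder: first the dark steel die, turned so that its red lug drops into the gap in the holder's rim and it sits fully home; then the brass blank centred on the die, then the blue urethane pad centred on the blank, and last the pressure cap, knob up, centred on the pad. Leave the copper disc, the bowl, the pliers and the ring clamp where they are, and let go of the finished stack.

Things in the scene. Friction and masses are not known exactly. Their poses are not given: they have to be found in the camera images.
- holder: Die holder, the target, fixed: aluminium disc 100 mm across, 6 mm thick, with a grey round rim on it (62 mm inside, 76 mm outside, top 14 mm above the bench): a seat 8 mm deep, its floor 6 mm above the bench. The rim has one gap 20 mm wide, marked by a red patch. Origin: centre of the underside, at bench height; z up; the gap lies towards its own +x.
- die: Die, loose, 0.5 kg: dark steel cylinder, 56 mm diameter, 30 mm high, star on its flat top, 2.5 mm bevel at its foot; one red lug at the foot, 14 mm wide and high, its end 40 mm from the axis. Origin: centre of underside; z up; lug along its own +x. Lug in the gap (x axes alike), it drops to the seat floor with 3 mm play all round (0.08 rad of turn); otherwise the lug rides on the rim.
- brass_blank: Brass blank, loose: a plain yellow brass disc 60 mm in diameter, 6 mm thick, about 130 g, lying flat. Origin: centre of the underside; z up.
- urethane_pad: Urethane pad, loose: a plain blue puck 52 mm in diameter, 24 mm high, about 70 g, rigid here. Origin: centre of the underside; z up.
- cap: Pressure cap, loose: an aluminium disc 50 mm in diameter and 10 mm thick with a white round knob on top, 34 mm in diameter and 18 mm high with a black dot (28 mm high in all), about 120 g, standing knob up. Origin: centre of the underside; z up through the knob.
- copper_disc: Bystander, loose: a reddish copper disc 46 mm in diameter, 8 mm thick, not part of the job. Origin: centre of the underside.
- dapping_block: Bystander, fixed: a bright steel doming block 60 x 60 x 50 mm high with dark round hollows on top. Origin: centre of the underside.
- bowl: Bystander, loose: a white ceramic bowl 110 mm across, 45 mm high. Origin: centre of the underside.
- pliers: Bystander, loose: orange-handled pliers lying flat, 155 mm long, 14 mm high, jaws towards their own +x. Origin: near the middle, at bench height.
- ring_clamp: Bystander, loose: a small wooden ring clamp with a brass band, 90 x 28 x 24 mm high, long side along its own x. Origin: centre of the underside.
Things that resemble listed ones, but are neither listed nor needed, are in the scene too. Leave any purple look-alike of the holder alone. What is shaped like the die but green is not meant.

How it is judged (in metres and radians):
On the way, in this order (a step that is already met when the one before it is completed fails the run):
1. the die is seated in the holder, lug in the gap (horizontal distance between die and holder below 0.006 m and z of die in the frame of holder between 0.003 and 0.009 m and angle between die's own z axis and vertical below 0.1 rad and angle between the x axis of die and the x axis of holder, either way round below 0.25 rad), for 0.2 s.
2. the brass blank lies centred on the seated die (all of step 1 and horizontal distance between brass_blank and die below 0.008 m and z of brass_blank in the frame of die between 0.027 and 0.033 m and angle between brass_blank's own z axis and vertical below 0.1 rad), for 0.2 s.
3. the urethane pad lies centred on the blank (all of step 2 and horizontal distance between urethane_pad and brass_blank below 0.008 m and z of urethane_pad in the frame of brass_blank between 0.003 and 0.009 m and angle between urethane_pad's own z axis and vertical below 0.1 rad), for 0.2 s.
4. the cap stands centred on the pad (all of step 3 and horizontal distance between cap and urethane_pad below 0.008 m and z of cap in the frame of urethane_pad between 0.021 and 0.027 m and angle between cap's own z axis and vertical below 0.1 rad), for 0.2 s.
At the end, for the whole second after the job is handed in: The die is home in the holder (centre within 6 mm, height 3 mm, lug in the gap); blank on die, pad on blank and cap, knob up, on pad, each upright (0.1 rad), within 8 mm of the centre of the one beneath and 3 mm of resting height; all at rest (all of step 4 and linear speed of each of die, brass_blank, urethane_pad, cap below 0.02 m/s and angular speed of each of die, brass_blank, urethane_pad, cap below 0.2 rad/s); the robot touches nothing.
It fails at once if the copper disc is moved by more than 25 mm (distance of copper_disc from where it was at the start of the episode above 0.025 m).
It fails at once if the white bowl is moved by more than 25 mm (distance of bowl from where it was at the start of the episode above 0.025 m).
It fails at once if the pair of pliers is moved by more than 25 mm (distance of pliers from where it was at the start of the episode above 0.025 m).
It fails at once if the wooden ring clamp is moved by more than 25 mm (distance of ring_clamp from where it was at the start of the episode above 0.025 m).
It also fails if it takes over 128 s, if anything falls off the work surface, if the arm or the gripper's body presses on something with over 40 N, if the wrist force passes 120 N, or if a joint passes its speed limit or range.

## Working session

There is one attempt and no reset: what is moved stays moved. The work goes in short steps, Python scripts to look and compute and a tool call to move; the robot and the scene stay as the last step left them, time stands still between calls to the robot, and variables do not carry over. Pictures are saved under pics/ and viewed, at most 14 in all, crops included, and the job is handed in when it is done.

Besides the shell and the picture viewer there is one more tool, called after ">>>" by a JSON object that holds its "op" and its "data". drive_tool: Moves the arm, as the interface text tells. Its arguments: {"type":"object","properties":{"motion":{"type":"array"},"newtons":{"type":"number"}},"required":["motion"]}

```bash
mkdir -p pics; ls; cat > h.py <<'E'
import numpy as np, cv2
from workcell import read_state, capture, calibration, robot, nets
def cam(n):
    c=calibration(n); f=210/np.tan(np.radians(c["fovy"])/2)
    return np.array([[f,0,c["cx"]],[0,f,c["cy"]],[0,0,1.]]),cv2.Rodrigues(np.array(c["rvec"],float))[0],np.array(c["tvec"],float).ravel()
def onz(C,u,v,z):
    K,R,t=C; d=R.T@np.linalg.solve(K,[u,v,1.]); o=-R.T@t; return o+d*(z-o[2])/d[2]
def proj(C,p):
    K,R,t=C; q=K@(R@np.asarray(p,float)+t); return q[:2]/q[2]
E
python3 - <<'E'
from h import *
for n in("scene","side","wrist"):
    im=capture(n); cv2.imwrite(f"pics/{n}0.png",im); print(n,calibration(n))
    C=cam(n)
    for t in["holder","die","brass_blank","urethane_pad","cap","copper_disc","bowl","pliers","ring_clamp","dapping_block"]:
        for b in nets.boxes_of(n,t)[:4]:
            e=b["extent"]; u,v=(e[0]+e[2])/2,(e[1]+e[3])/2
            print(t,round(b["conf"],2),np.round(e),onz(C,u,v,10).round()[:2])
print(read_state())
E
```

```text
pics
scene {'fovy': 47.42168681230578, 'cx': 285.736567215931, 'cy': 205.4766687922992, 'rvec': array([ 1.09859643,  2.30360065, -1.06218102]), 'tvec': array([ 312.35222382, -189.7278915 , 1537.46294499])}
holder 0.97 [405. 222. 443. 253.] [314. 297.]
holder 0.81 [281. 173. 317. 194.] [337. -81.]
holder 0.73 [297. 216. 339. 242.] [458.  71.]
die 0.88 [218. 213. 246. 232.] [ 581. -114.]
die 0.69 [180. 205. 201. 231.] [ 635. -209.]
die 0.48 [196. 129. 221. 141.] [ 321. -467.]
brass_blank 0.66 [203. 179. 224. 197.] [ 508. -255.]
urethane_pad 0.83 [301. 289. 322. 310.] [651. 193.]
cap 0.9 [384. 258. 402. 280.] [459. 288.]
copper_disc 0.67 [255. 197. 269. 208.] [ 469. -107.]
bowl 0.56 [391. 289. 444. 336.] [535. 390.]
pliers 0.87 [141. 171. 190. 202.] [ 589. -362.]
pliers 0.57 [302. 288. 324. 311.] [649. 197.]
ring_clamp 0.51 [198. 130. 219. 140.] [ 321. -466.]
dapping_block 0.91 [220. 228. 256. 269.] [639. -38.]
side {'fovy': 49.85087308789751, 'cx': 275.51092889788623, 'cy': 200.58346338815684, 'rvec': array([ 2.28627135, -0.94090239,  0.35579558]), 'tvec': array([-342.43478187,  270.61
[... 1506 characters left out ...]
1.65, 'joint_pos': array([-3.90860027, 23.55512232, -0.72867215, 91.45543336,  0.32168142,
       64.99178762, -4.70781343]), 'qd': array([-0.04378607, -0.01581417, -0.02374387, -0.00303764, -0.00332455,
       -0.04975952,  0.00244323]), 'joint_torque': array([-8.75013338e-04, -5.87728715e+01,  6.40195906e-01, -2.91380543e+01,
       -5.38938597e-02,  1.04324232e-02,  1.56774331e-05]), 'tool_pos': array([6.24995487e+02, 5.08703679e-03, 1.84845034e+02]), 'tool_rot': array([-1.79999727e+02,  3.51973190e-04,  9.00047418e+01]), 'ft_force': array([ 0.19842693, -0.28268367,  0.05481274]), 'moment': array([ 0.01460493,  0.00707161, -0.02725833]), 'gripper_force': 0.0, 'opening': 87.87460890016334}
```

View images.

```bash
python3 - <<'E'
import cv2,numpy as np
a=cv2.imread("pics/scene0.png")[110:350,130:460]; b=cv2.imread("pics/side0.png")[80:410,110:460]
cv2.imwrite("pics/s0.png",cv2.resize(a,None,fx=2.4,fy=2.4,interpolation=3)); cv2.imwrite("pics/d0.png",cv2.resize(b,None,fx=1.8,fy=1.8,interpolation=3))
E
```

```text
(no output)
```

View pics/s0.png

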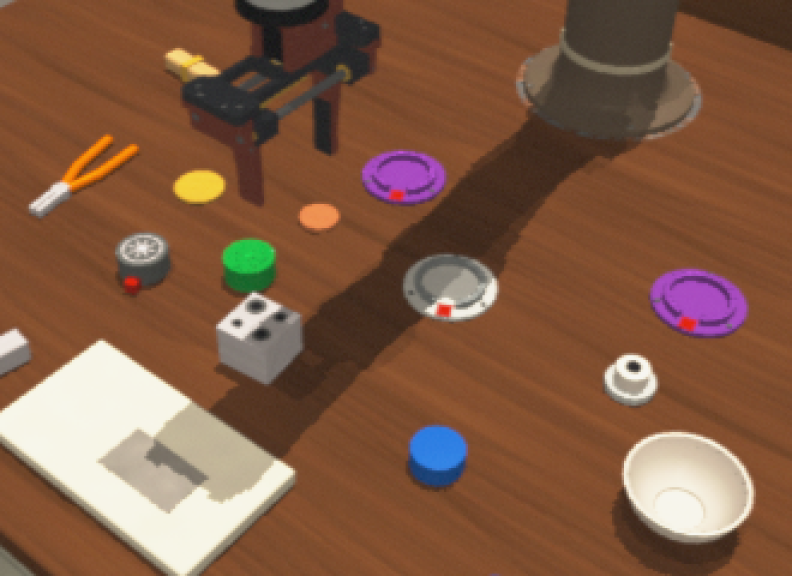

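View pics/wrist0.png

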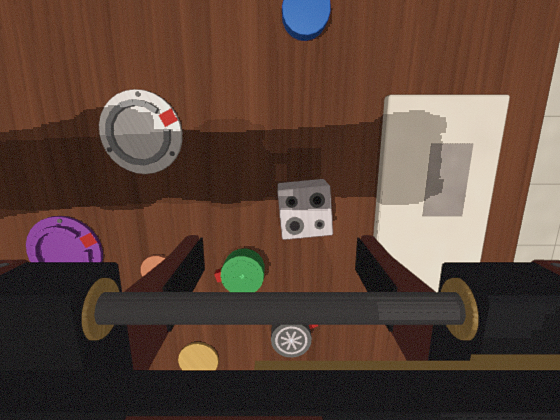

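The scene view shows the following (in original scene pixels):
- **Holders:** the aluminium holder is at (318,229), with its red patch at about (315,239). Purple look-alikes are at (299,183) and (424,237).
- **Dies:** the steel die with the star is at (190,218), with its red lug towards the lower left. The green one at (232,222) isn't meant.
- **Other stack parts:** the brass blank is at (213,188), the pad at (312,300) and the cap at (393,268).

I'll move over the die to get a close look.

>>> {"op": "drive_tool", "data": {"motion": [[[-0.9,0,0,0,0,0,1],[-0.9,0,0,0,0,0,1],[-0.9,0,0,0,0,0,1],[-0.9,0,0,0,0,0,1],[-0.9,0,0,0,0,0,1],[-0.9,0,0,0,0,0,1],[-0.9,0,0,0,0,0,1],[-0.9,0,0,0,0,0,1],[0,0,0,0,0,0,1],[0,0,0,0,0,0,1]]]}}

```text
clock: 2.48
tool_pos: [624.6, -181.7, 184.7]
tool_rot: [-180.0, 0.0, 89.8]
ft_force: [-0.5, 0.8, 0.2]
opening: 88.0
gripper_force: 0.0
```

```bash
python3 - <<'E'
from h import *
im=capture("wrist"); C=cam("wrist"); cv2.imwrite("pics/w1.png",im)
print(read_state()["tool_pos"],-C[1].T@C[2])
for t in["die","brass_blank"]:
    for b in nets.boxes_of("wrist",t)[:3]:
        e=b["extent"]; u,v=(e[0]+e[2])/2,(e[1]+e[3])/2
        print(t,round(b["conf"],2),np.round(e),onz(C,u,v,15).round()[:2])
hsv=cv2.cvtColor(im,cv2.COLOR_BGR2HSV); m=((hsv[...,0]<6)|(hsv[...,0]>174))&(hsv[...,1]>200)&(hsv[...,2]>90)
n,_,s,c=cv2.connectedComponentsWithStats(m.astype(np.uint8))
for i in range(1,n):
    if s[i,4]>15: print(s[i],c[i],onz(C,*c[i],8))
E
```

```text
[ 624.94739428 -179.86691192  184.68744807] [ 626.10865765 -112.64403594  384.57444947]
die 0.75 [209. 105. 263. 157.] [ 574. -111.]
die 0.74 [126. 117. 159. 154.] [ 463. -116.]
die 0.56 [272. 184. 324. 230.] [ 649. -204.]
brass_blank 0.6 [168. 224. 211. 261.] [ 509. -252.]
[61 88 12 15 53] [66.28301887 94.22641509] [375.593735   -69.08572688   8.        ]
[54 91  8 11 33] [58.24242424 95.        ] [365.98610218 -69.93137664   8.        ]
[208 134   8   9  24] [211.125      138.66666667] [ 542.93232388 -120.12780019    8.        ]
```

View pics/w1.png

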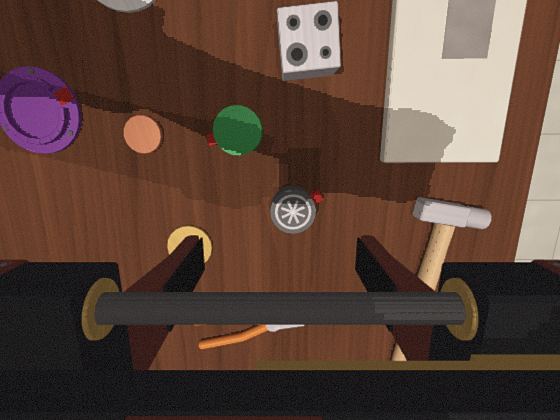

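The star die is at (293,210) with its lug at (318,197), pointing right and slightly up. The green die is at (238,130) and the blank at (189,243). I'll measure the star and lug, and triangulate against the first wrist picture.

```bash
cat >> h.py <<'E'
def tri(obs):
    A=[];
    for C,u,v in obs:
        P=C[0]@np.c_[C[1],C[2]]; A+= [u*P[2]-P[0], v*P[2]-P[1]]
    A=np.array(A); return np.linalg.lstsq(A[:,:3],-A[:,3],rcond=None)[0]
def star(im,box):
    x0,y0,x1,y1=box; c=cv2.cvtColor(im[y0:y1,x0:x1],cv2.COLOR_BGR2HSV)
    m=((c[...,1]<70)&(c[...,2]>110)).astype(np.uint8)
    n,l,s,_=cv2.connectedComponentsWithStats(m); k=1+np.argmax(s[1:,4])
    p=cv2.findNonZero((l==k).astype(np.uint8)); h=cv2.convexHull(p)
    (a,b),ax,_=cv2.fitEllipse(h); return a+x0,b+y0,ax
def red(im,box,C,z,mn=8):
    x0,y0,x1,y1=box; c=im[y0:y1,x0:x1].astype(float)
    m=((c[...,2]>2.6*c[...,1])&(c[...,2]>2.6*c[...,0])&(c[...,2]>70)).astype(np.uint8)
    n,l,s,ce=cv2.connectedComponentsWithStats(m); out=[]
    for i in range(1,n):
        if s[i,4]>=mn: q=ce[i]+[x0,y0]; out.append((s[i,4],q.round(1),onz(C,*q,z).round(1)))
    return out
E
python3 - <<'E'
from h import *
w1=cv2.imread("pics/w1.png"); w0=cv2.imread("pics/wrist0.png")
C1=cam("wrist"); C0=(C1[0],cv2.Rodrigues(np.array([-2.88977842e+00,5.93775204e-04,-6.42117899e-04]))[0],np.array([-626.25464043,-30.3623037,389.09039122]))
a=star(w1,(255,170,330,245)); b=star(w0,(260,324,325,370)); print(a,b)
print("die top",tri([(C0,*b[:2]),(C1,*a[:2])]), onz(C1,*a[:2],30),onz(C0,*b[:2],30))
print(red(w1,(255,170,340,245),C1,10), red(w0,(260,320,340,345),C0,10))
print("holder gap",red(w0,(90,85,190,180),C0,14))
E
```

```text
(292.38682556152344, 213.47001266479492, (37.72413635253906, 45.48003387451172)) (290.5214023590088, 339.6353769302368, (29.32622718811035, 34.222923278808594))
die top [ 641.65747392 -206.71194565   31.45810069] [ 642.2203924  -207.11439361   30.        ] [ 641.22258086 -207.83359122   30.        ]
[(np.int32(119), array([316.1, 196. ]), array([ 673. , -189.5,   10. ]))] [(np.int32(24), array([312.3, 326. ]), array([ 673. , -200.7,   10. ]))]
holder gap [(np.int32(168), array([167.9, 117.3]), array([494.7,  84.3,  14. ]))]
```

>>> {"op": "drive_tool", "data": {"motion": [[[-0.54,0.34,0,0,0,0,1],[-0.54,0.34,0,0,0,0,1],[0,0,0.35,0,0,0.074,1],[0,0,0.35,0,0,0.074,1],[0,0,0.35,0,0,0.074,1],[0,0,0.35,0,0,0.074,1],[0,0,0.35,0,0,0.074,1],[0,0,0.35,0,0,0.074,1],[0,0,0.35,0,0,0.074,1],[0,0,0.35,0,0,0.074,1],[0,0,0.35,0,0,0.074,1],[0,0,0,0,0,0,1]]]}}

```text
clock: 3.63
tool_pos: [641.4, -204.7, 104.2]
tool_rot: [-179.9, 0.1, 29.9]
ft_force: [-0.9, 0.1, 0.4]
opening: 87.7
gripper_force: 0.0
```

>>> {"op": "drive_tool", "data": {"motion": [[[0,0,0,0,0,0,1]]]}}

```text
clock: 3.72
tool_pos: [642.0, -205.4, 105.7]
tool_rot: [-179.9, 0.0, 30.4]
ft_force: [-0.8, 0.1, 0.5]
opening: 87.9
gripper_force: 0.0
```

```bash
cat >> h.py <<'E'
from scipy.spatial.transform import Rotation as Rn
def look(name):
    s=read_state(); im=capture("wrist"); C=cam("wrist"); cv2.imwrite(f"pics/{name}.png",im); return s,im,C
def togo(s,p):
    R=Rn.from_euler("xyz",s["tool_rot"],degrees=True).as_matrix(); return (R.T@(np.asarray(p,float)-s["tool_pos"])/25).round(3)
def yax(s):
    R=Rn.from_euler("xyz",s["tool_rot"],degrees=True).as_matrix(); return np.degrees(np.arctan2(R[1,1],R[0,1]))
E
python3 - <<'E'
from h import *
s,im,C=look("w2"); print(s["tool_pos"],s["tool_rot"],yax(s))
p=[642,-207,30]; u=proj(C,p); print(u)
b=[int(u[0])-60,int(u[1])-60,int(u[0])+60,int(u[1])+60]; b=[max(0,x) for x in b]
a=star(im,b); print(a,onz(C,*a[:2],30)); print(red(im,b,C,10))
E
```

```text
[ 642.04420264 -205.35692032  105.73980405] [-1.79945638e+02  3.74534709e-02  3.03761031e+01] -59.62393242601393
[279.37781356 207.98690511]
(281.0157661437988, 208.30005645751953, (56.493194580078125, 58.315242767333984)) [ 642.51989983 -208.49191118   30.        ]
[(np.int32(200), array([284.2, 170.7]), array([ 672.7, -194.6,   10. ]))]
```

View pics/w2.png

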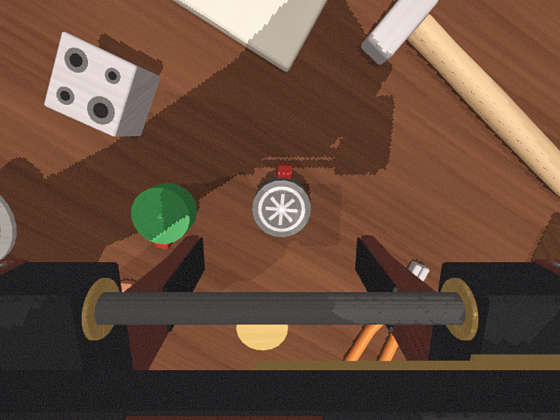

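>>> {"op": "drive_tool", "data": {"motion": [[[-0.045,0.117,0.5,0,0,0,1],[0,0,0.75,0,0,0,1],[0,0,0.75,0,0,0,1],[0,0,0.75,0,0,0,1],[0,0,0.5,0,0,0,1],[0,0,0.25,0,0,0,1],[0,0,0.23,0,0,0,1],[0,0,0,0,0,0,1],[0,0,0,0,0,0,1]]]}}

```text
clock: 4.52
tool_pos: [642.9, -210.3, 13.3]
tool_rot: [180.0, -0.0, 30.1]
ft_force: [0.7, -0.7, -1.2]
opening: 87.6
gripper_force: 0.0
```

>>> {"op": "drive_tool", "data": {"motion": [[[0,0,0,0,0,0,-0.1],[0,0,0,0,0,0,-0.1],[0,0,0,0,0,0,-0.1],[0,0,0,0,0,0,-0.1],[0,0,0,0,0,0,-0.1],[0,0,0,0,0,0,-0.1],[0,0,0,0,0,0,-0.1],[0,0,0,0,0,0,-0.1]]], "newtons": 30}}

```text
clock: 5.18
tool_pos: [642.5, -210.1, 12.9]
tool_rot: [180.0, -0.0, 30.1]
ft_force: [0.7, 0.6, 0.9]
opening: 40.2
gripper_force: 0.0
```

```bash
python3 - <<'E'
from h import *
s,im,C=look("w3"); print(s["opening"],s["gripper_force"],s["tool_pos"])
E
```

```text
40.182921457241804 0.0 [ 642.51232067 -210.10808492   12.86272608]
```

View pics/w3.png

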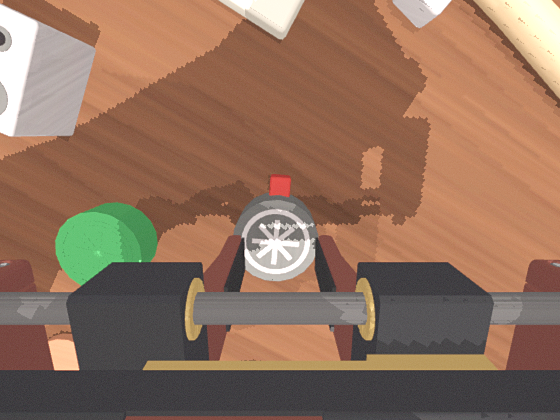

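The fingers closed at 40 mm with no force, and the die has been squeezed forward, with its star now at (279,242). I'll check where the TCP projects compared with the fingers.

```bash
python3 - <<'E'
from h import *
s=read_state();C=cam("wrist"); im=cv2.imread("pics/w3.png")
R=Rn.from_euler("xyz",s["tool_rot"],degrees=True).as_matrix(); T=s["tool_pos"]
f=lambda q: proj(C,T+R@np.array(q,float)).round(1)
print("tcp",f([0,0,0]),"pads",[f([x,y,z]) for y in(-20,20) for x in(-10,10) for z in(0,-30)])
a=star(im,(225,190,330,285)); P=onz(C,*a[:2],30); print(a,P,"in tool",R.T@(P-T))
c=-C[1].T@C[2]; print("cam in tool",R.T@(c-T), (C[1]@R).round(3))
r=red(im,(225,160,330,215),C,10); print(r, np.degrees(np.arctan2(*(r[0][2]-P)[1::-1])))
E
```

```text
tcp [278.2 233.3] pads [array([249.9, 246.7]), array([245.3, 264.8]), array([249.2, 219.6]), array([244.3, 233.7]), array([306.4, 246.7]), array([310.7, 264.8]), array([307.1, 219.5]), array([311.5, 233.7])]
(275.11264419555664, 239.9977035522461, (81.8254623413086, 85.29496765136719)) [ 642.71352845 -207.79517491   30.        ] in tool [  1.33419009  -1.88085117 -17.17181159]
cam in tool [  68.52536846    1.00619107 -199.84221539] [[-0.     1.     0.   ]
 [-0.969 -0.    -0.249]
 [-0.249 -0.     0.969]]
[(np.int32(393), array([279.6, 184.7]), array([ 672.3, -194. ,   10. ]))] 24.998054014920065
```

```bash
python3 - <<'E'
from h import *
s=read_state(); R=Rn.from_euler("xyz",s["tool_rot"],degrees=True).as_matrix(); T=s["tool_pos"]
out=[]
for n in("scene","side"):
    im=capture(n); C=cam(n); u=proj(C,[642.7,-207.8,30]); print(n,u,"tcp",proj(C,T),nets.boxes_of(n,"die")[:3])
    x,y=u.astype(int); c=cv2.resize(im[y-40:y+40,x-40:x+40],(390,390),interpolation=3)
    out.append(c)
    o=cv2.imread(f"pics/{n}0.png")
    if n=="scene": print("star0",[ (cv2.norm(o[y-15:y+15,x-15:x+15],im[y-15:y+15,x-15:x+15]))])
cv2.imwrite("pics/c4.png",np.hstack(out))
E
```

```text
scene [188.07115868 213.97019864] tcp [188.31429114 218.53961345] [{'extent': [219.9, 211.0, 247.3, 234.6], 'conf': 0.85}, {'extent': [178.0, 206.0, 202.1, 231.8], 'conf': 0.68}]
star0 [1811.8402247438928]
side [384.24214621 209.15997795] tcp [383.59939717 214.22123667] [{'extent': [325.2, 194.5, 347.6, 220.0], 'conf': 0.81}, {'extent': [370.0, 200.6, 397.7, 230.2], 'conf': 0.68}]
```

View pics/c4.png

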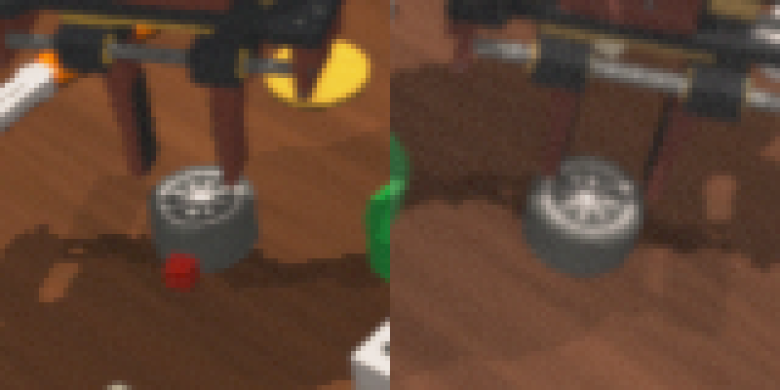

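```bash
python3 - <<'E'
from h import *
a,b=cam("scene"),cam("side")
g=lambda x,y:(148+x/4.875,173+y/4.875); k=lambda x,y:(344+(x-390)/4.875,169+y/4.875)
# left finger in scene = right in side? try both pairings
for A in((140,172),(232,182)):
    for B in((562,190),(650,200)):
        P=tri([(a,*g(*A)),(b,*k(*B))]); print(A,B,P.round(1),(proj(a,P)-g(*A)).round(1),(proj(b,P)-k(*B)).round(1))
P=tri([(a,*g(203,195)),(b,*k(588,198))]); print("die",P)
E
ls -la pics | tail -3
```

```text
(140, 172) (562, 190) [ 646.  -215.4   42.8] [7.8 1.3] [ 9.5 -1.2]
(140, 172) (650, 200) [ 653.9 -235.4   41.5] [0.2 0. ] [ 0.3 -0. ]
(232, 182) (562, 190) [ 628.  -198.3   38.4] [-1.1 -0.2] [-1.3  0.1]
(232, 182) (650, 200) [ 635.8 -218.1   38.3] [-8.6 -1.8] [-10.6   0.9]
die [ 639.33146934 -208.29279645   31.26070131]
-rw-r--r-- 1 agent agent 419754 Nov 29 17:45 w2.png
-rw-r--r-- 1 agent agent 372918 Nov 29 17:46 w3.png
-rw-r--r-- 1 agent agent 430492 Nov 29 17:43 wrist0.png
```

```bash
python3 - <<'E'
import cv2,numpy as np
a=cv2.imread("pics/w3.png")[215:340,190:365]; b=cv2.imread("pics/w2.png")[215:340,110:285]
b=cv2.convertScaleAbs(b,alpha=2.2); a=cv2.convertScaleAbs(a,alpha=1.3)
cv2.imwrite("pics/c5.png",np.hstack([cv2.resize(q,(396,283),interpolation=3) for q in(a,b)]))
E
```

```text
(no output)
```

View pics/c5.png

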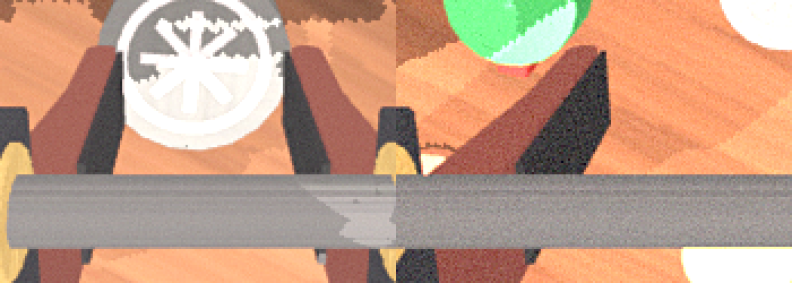

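The left crop shows the pad tip's inner edge at (244,238)–(245,270), and the side view agrees. The real fingertips end about 30 mm short of the reported TCP, so they closed above the die and it hasn't moved. I'll open and go 31 mm lower.

>>> {"op": "drive_tool", "data": {"motion": [[[0,0,0,0,0,0,1],[0,0,0,0,0,0,1],[0,0,0,0,0,0,1],[0,0,0,0,0,0,1],[0,0,0,0,0,0,1],[0,0,0,0,0,0,1],[0,0,0,0,0,0,1],[0.15,-0.075,0,0,0,0,1],[0,0,0.2,0,0,0,1],[0,0,0.2,0,0,0,1],[0,0,0.2,0,0,0,1],[0,0,0,0,0,0,1]]]}}

```text
clock: 6.43
tool_pos: [643.8, -206.3, -3.8]
tool_rot: [-179.9, 0.1, 30.1]
ft_force: [-0.5, -0.4, 0.2]
opening: 87.9
gripper_force: 0.0
```

>>> {"op": "drive_tool", "data": {"motion": [[[0,0,0.15,0,0,0,1],[0,0,0.15,0,0,0,1],[0,0,0.1,0,0,0,1],[0,0,0,0,0,0,1],[0,0,0,0,0,0,1]]]}}

```text
clock: 6.85
tool_pos: [644.7, -206.6, -12.3]
tool_rot: [-180.0, 0.0, 30.1]
ft_force: [0.1, 0.1, -0.9]
opening: 88.0
gripper_force: 0.0
```

>>> {"op": "drive_tool", "data": {"motion": [[[0,0,0.12,0,0,0,1],[0,0,0.12,0,0,0,1],[0,0,0,0,0,0,1],[0,0,0,0,0,0,-0.1],[0,0,0,0,0,0,-0.1],[0,0,0,0,0,0,-0.1],[0,0,0,0,0,0,-0.1],[0,0,0,0,0,0,-0.1],[0,0,0,0,0,0,-0.1],[0,0,0,0,0,0,-0.1],[0,0,0,0,0,0,-0.1],[0,0,0,0,0,0,-0.1]]], "newtons": 30}}

```text
clock: 7.85
tool_pos: [644.7, -206.3, -18.1]
tool_rot: [-180.0, 0.0, 30.1]
ft_force: [-1.4, 1.4, 1.4]
opening: 54.4
gripper_force: 30.0
```

>>> {"op": "drive_tool", "data": {"motion": [[[0,0,-0.4,0,0,0,-0.1],[0,0,-0.8,0,0,0,-0.1],[0,0,-0.8,0,0,0,-0.1],[0,0,-0.8,0,0,0,-0.1],[0,0,-0.8,0,0,0,-0.1],[0,0,-0.4,0,0,0,-0.1],[-0.2,-0.6,0,0,0,0,-0.1],[-0.25,-0.8,0,0,0,0,-0.1],[-0.25,-0.8,0,0,0,0,-0.1],[-0.25,-0.8,0,0,0,0,-0.1],[-0.25,-0.8,0,0,0,0,-0.1],[-0.25,-0.8,0,0,0,0,-0.1]]], "newtons": 40}}

```text
clock: 8.85
tool_pos: [554.5, -124.7, 81.4]
tool_rot: [-180.0, 0.0, 30.0]
ft_force: [0.5, -0.5, -5.2]
opening: 54.2
gripper_force: 39.9
```

>>> {"op": "drive_tool", "data": {"motion": [[[-0.25,-0.8,0,0,0,0,-0.1],[-0.25,-0.8,0,0,0,0,-0.1],[-0.25,-0.8,0,0,0,0,-0.1],[-0.25,-0.8,0,0,0,0,-0.1],[-0.25,-0.8,0,0,0,0,-0.1],[-0.25,-0.8,0,0,0,0,-0.1],[-0.25,-0.8,0,0,0,0,-0.1],[-0.25,-0.8,0,0,0,0,-0.1],[-0.25,-0.8,0,0,0,0,-0.1],[-0.25,-0.8,0,0,0,0,-0.1],[-0.2,-0.66,0,0,0,0,-0.1],[0,0,0,0,0,0,-0.1]]]}}

```text
clock: 9.85
tool_pos: [385.9, 30.0, 81.5]
tool_rot: [-179.9, 0.1, 30.2]
ft_force: [-1.3, 0.3, -5.2]
opening: 54.1
gripper_force: 39.9
```

```bash
python3 - <<'E'
from h import *
s,im,C=look("w6"); print(s["tool_pos"],s["tool_rot"],s["opening"],s["ft_force"])
for t in("holder","die"): print(t,[(b["conf"],b["extent"]) for b in nets.boxes_of("wrist",t)[:3]])
E
```

```text
[385.88294239  29.98534787  81.51793865] [-1.79903072e+02  1.06251751e-01  3.01997592e+01] 54.084711695390475 [-1.32532715  0.27243395 -5.22588059]
holder [(0.93, [226.2, 55.7, 337.1, 174.7]), (0.73, [2.0, 84.8, 50.8, 196.5]), (0.66, [316.3, 259.5, 382.4, 347.6])]
die [(0.88, [231.3, 189.2, 329.0, 294.0]), (0.7, [425.8, 193.1, 470.6, 241.8]), (0.58, [496.6, 63.3, 560.0, 151.2])]
```

View pics/w6.png

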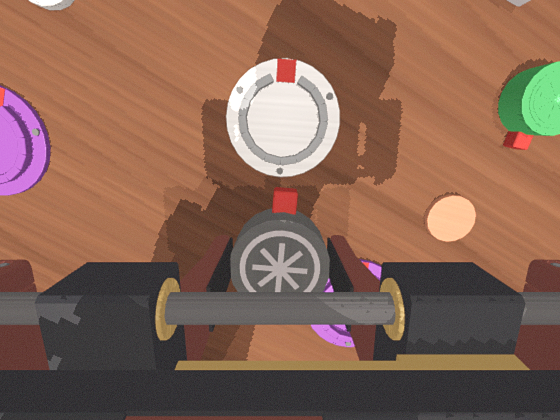

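The view is clear. The die is in hand with its star at (280,265) and lug at (285,201). The aluminium holder is at (283,117) with its red gap at (286,70), and it is the grey/white one, not a purple one. Next I'll measure the offset and angle between the two.

```bash
cat > fit.py <<'E'
from h import *
from scipy.optimize import least_squares
def holder(im,C,box):
    x0,y0,x1,y1=box; c=cv2.cvtColor(im[y0:y1,x0:x1],cv2.COLOR_BGR2HSV)
    m=((c[...,1]<60)&(c[...,2]>90)).astype(np.uint8); m=cv2.morphologyEx(m,cv2.MORPH_OPEN,np.ones((3,3)))
    n,l,s,_=cv2.connectedComponentsWithStats(m); k=1+np.argmax(s[1:,4])
    h=cv2.convexHull(cv2.findNonZero((l==k).astype(np.uint8)))[:,0,:]+[x0,y0]
    P=np.array([onz(C,*p,6)[:2] for p in h]); r=least_squares(lambda q:np.hypot(*(P-q[:2]).T)-q[2],[*P.mean(0),50],loss="soft_l1")
    return r.x
E
python3 - <<'E'
from fit import *
s=read_state(); im=cv2.imread("pics/w6.png"); C=cam("wrist"); T=s["tool_pos"]
h=holder(im,C,(215,45,350,185)); print("holder",h)
g=red(im,(255,50,315,90),C,14)[0]; print(g,np.degrees(np.arctan2(*(g[2][:2]-h[:2])[::-1])),np.hypot(*(g[2][:2]-h[:2])))
zt=T[2]+18.1+30
x0,y0,x1,y1=225,215,335,292
c=cv2.cvtColor(im[y0:y1,x0:x1],cv2.COLOR_BGR2HSV); m=((c[...,1]<50)&(c[...,2]>125)).astype(np.uint8)
n,l,st,_=cv2.connectedComponentsWithStats(m);k=1+np.argmax(st[1:,4]); p=cv2.convexHull(cv2.findNonZero((l==k).astype(np.uint8)))[:,0,:]+[x0,y0]
p=p[p[:,1]<y1-3]
W=np.array([onz(C,*q,zt)[:2] for q in p]); r=least_squares(lambda q:np.hypot(*(W-q[:2]).T)-q[2],[*W.mean(0),20],loss="soft_l1",f_scale=.5); print("die",r.x,st[k],len(p))
L=red(im,(260,185,312,215),C,zt-16); print(L); d=L[0][2][:2]-r.x[:2]; print("lug ang",np.degrees(np.arctan2(d[1],d[0])),np.hypot(*d))
R=Rn.from_euler("xyz",s["tool_rot"],degrees=True).as_matrix()
print("die in tool",R.T@(np.r_[r.x[:2],zt]-T)); print("go",togo(s,T+np.r_[h[:2]-r.x[:2],0]))
E
```

```text
holder [459.76483464  64.48421789  50.01622163]
(np.int32(368), array([285.7,  70.2]), array([494.6,  81.9,  14. ])) 26.562681918523698 38.94609367170673
die [386.44682716  25.32995934  15.11687147] [  27   28   56   49 1090] 16
[(np.int32(580), array([284.6, 200. ]), array([418.3,  40.3, 114.2]))]
lug ang 25.172124024035874 35.19554996342527
die in tool [ -3.9962736    0.88850066 -48.10313746]
go [3.323e+00 1.140e-01 3.000e-03]
```

```bash
cat >> fit.py <<'E'
def dietop(im,C,zt,box,r0=None,thr=125):
    x0,y0,x1,y1=box; c=cv2.cvtColor(im[y0:y1,x0:x1],cv2.COLOR_BGR2HSV)
    m=((c[...,1]<50)&(c[...,2]>thr)).astype(np.uint8)
    p=cv2.convexHull(cv2.findNonZero(m))[:,0,:]+[x0,y0]; p=p[(p[:,1]<y1-3)&(p[:,1]>y0+1)]
    W=np.array([onz(C,*q,zt)[:2] for q in p]); r=least_squares(lambda q:np.hypot(*(W-q[:2]).T)-q[2],[*W.mean(0),24],loss="soft_l1",f_scale=.5); return r.x,p
E
python3 - <<'E'
from fit import *
s=read_state(); im=cv2.imread("pics/w6.png"); C=cam("wrist"); T=s["tool_pos"]; zt=T[2]+48.1
g=cv2.cvtColor(im,cv2.COLOR_BGR2GRAY); print(g[225:292:2,280]); print(g[265,232:330:2])
for thr in(125,140,150):
    r,p=dietop(im,C,zt,(234,226,327,292),thr=thr); print(thr,r,len(p))
R=Rn.from_euler("xyz",s["tool_rot"],degrees=True).as_matrix()
print("in tool",R.T@(np.r_[r[:2],zt]-T),"go",togo(s,T+np.r_[459.8-r[0],64.5-r[1],0]),proj(C,[*r[:2],zt]))
w2=cv2.imread("pics/w2.png")
E
```

```text
[ 97 100  97 181 176 184  94  95  97 164 182 180 179 178 177 177 176 176
 176 175 175 175 174 173 172 178 174 178 178 178 178 162 158 143]
[ 96  92  95  92 183 180 178  97  99  93 140 181 179 179 174 162 158 133
 121 112 132 176 175 172 175 170 172 177 176  95  95  93  92  94  94  98
  96 101  97  96  93 144 181 181 108  99  96  99 102]
125 [386.6511751   25.46257419  22.13750279] 30
140 [386.63385364  25.48252681  22.03137863] 30
150 [386.60009944  25.45105671  22.00561183] 26
in tool [ -3.80295371   0.86049429 -48.10297934] go [3.317e+00 1.150e-01 3.000e-03] [279.35052675 268.42723043]
```

>>> {"op": "drive_tool", "data": {"motion": [[[0.5,0.023,0,0,0,-0.0156,-0.1],[0.7,0.023,0,0,0,0,-0.1],[0.7,0.023,0,0,0,0,-0.1],[0.7,0.023,0,0,0,0,-0.1],[0.5,0.023,0.2,0,0,0,-0.1],[0.217,0,0.6,0,0,0,-0.1],[0,0,0.7,0,0,0,-0.1],[0,0,0.7,0,0,0,-0.1],[0,0,0.6,0,0,0,-0.1],[0,0,0.4,0,0,0,-0.1],[0,0,0,0,0,0,-0.1],[0,0,0,0,0,0,-0.1]]]}}

```text
clock: 11.0
tool_pos: [461.8, 68.6, 1.5]
tool_rot: [180.0, 0.1, 31.5]
ft_force: [0.7, 0.1, -5.0]
opening: 53.7
gripper_force: 39.9
```

```bash
python3 - <<'E'
from fit import *
s,im,C=look("w7"); T=s["tool_pos"]; zt=T[2]+48.1; print(T,s["tool_rot"],s["ft_force"])
r,p=dietop(im,C,zt,(234,226,327,292),thr=140); print(r,"err",r[:2]-[459.8,64.5])
print(red(im,(240,130,330,230),C,14))
# holder outline visible front part
hs=cv2.cvtColor(im,cv2.COLOR_BGR2HSV); 
E
```

```text
[461.77480991  68.59680178   1.49397717] [1.79999796e+02 5.23286358e-02 3.14519807e+01] [ 0.72808054  0.13317496 -4.9506973 ]fit.py:14: RuntimeWarning: Mean of empty slice.
  W=np.array([onz(C,*q,zt)[:2] for q in p]); r=least_squares(lambda q:np.hypot(*(W-q[:2]).T)-q[2],[*W.mean(0),24],loss="soft_l1",f_scale=.5); return r.x,p
  ret = ret.dtype.type(ret / rcount)
Traceback (most recent call last):
  File "fit.py", line 14, in dietop
    W=np.array([onz(C,*q,zt)[:2] for q in p]); r=least_squares(lambda q:np.hypot(*(W-q[:2]).T)-q[2],[*W.mean(0),24],loss="soft_l1",f_scale=.5); return r.x,p
                                                                                                    ^^^^^^^^^^^^^^^
TypeError: Value after * must be an iterable, not numpy.float64
```

View pics/w7.png

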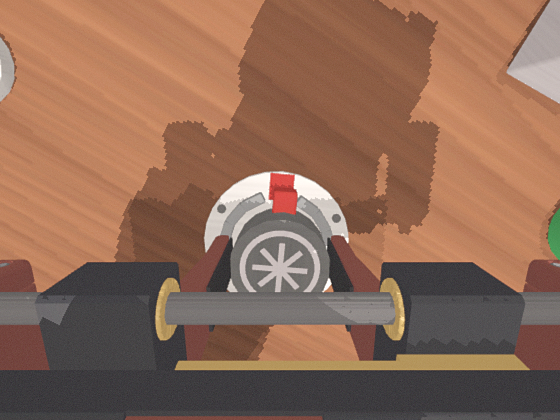

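```bash
python3 - <<'E'
from fit import *
im=cv2.imread("pics/w7.png"); S=[read_state() for _ in range(3)]; s=S[0]; C=cam("wrist"); print([x["tool_pos"].round(1).tolist() for x in S])
T=s["tool_pos"]; R=Rn.from_euler("xyz",s["tool_rot"],degrees=True).as_matrix()
c=cv2.cvtColor(im,cv2.COLOR_BGR2HSV); m=((c[...,1]<60)&(c[...,2]>90)).astype(np.uint8); m[:,:190]=0;m[:,360:]=0;m[232:]=0;m[:160]=0
m=cv2.morphologyEx(m,cv2.MORPH_OPEN,np.ones((3,3)))
p=cv2.convexHull(cv2.findNonZero(m))[:,0,:]; p=p[p[:,1]<225]
P=np.array([onz(C,*q,6)[:2] for q in p]); h=least_squares(lambda q:np.hypot(*(P-q[:2]).T)-50,[460,65],loss="soft_l1",f_scale=.5); print("holder",h.x,np.abs(h.fun).mean(),len(p))
zt=T[2]+48.1; r,_=dietop(im,C,zt,(234,226,327,290),thr=120); print("die",r)
print("tool-frame err", R.T@np.r_[h.x-r[:2],0])
q=red(im,(240,160,330,192),C,14); l=red(im,(240,192,330,215),C,zt-16); print(q,l)
for z in(q,): d=z[0][2][:2]-h.x; print("gap",np.degrees(np.arctan2(d[1],d[0])))
d=l[0][2][:2]-r[:2]; print("lug",np.degrees(np.arctan2(d[1],d[0])))
E
```

```text
[[462.1, 68.8, 2.1], [462.1, 68.8, 2.1], [462.1, 68.8, 2.1]]
holder [456.40625605  66.79507159] 0.14168491115325837 21fit.py:14: RuntimeWarning: Mean of empty slice.
  W=np.array([onz(C,*q,zt)[:2] for q in p]); r=least_squares(lambda q:np.hypot(*(W-q[:2]).T)-q[2],[*W.mean(0),24],loss="soft_l1",f_scale=.5); return r.x,p
  ret = ret.dtype.type(ret / rcount)
Traceback (most recent call last):
  File "fit.py", line 14, in dietop
    W=np.array([onz(C,*q,zt)[:2] for q in p]); r=least_squares(lambda q:np.hypot(*(W-q[:2]).T)-q[2],[*W.mean(0),24],loss="soft_l1",f_scale=.5); return r.x,p
                                                                                                    ^^^^^^^^^^^^^^^
TypeError: Value after * must be an iterable, not numpy.float64
```

>>> {"op": "drive_tool", "data": {"motion": [[[-0.09,-0.08,0,0,0,0,-0.1],[0,0,0.1,0,0,0,-0.1],[0,0,0,0,0,0,-0.1],[0,0,0,0,0,0,-0.1]]]}}

```text
clock: 11.38
tool_pos: [458.6, 69.6, -0.3]
tool_rot: [180.0, -0.0, 31.5]
ft_force: [-0.3, -1.0, -4.8]
opening: 54.3
gripper_force: 39.9
```

```bash
cat > chk.py <<'E'
from fit import *
import sys
def run(name,off=18.1):
    s,im,C=look(name); T=s["tool_pos"]; R=Rn.from_euler("xyz",s["tool_rot"],degrees=True).as_matrix(); zt=T[2]+off+30
    c=cv2.cvtColor(im,cv2.COLOR_BGR2HSV); m=((c[...,1]<60)&(c[...,2]>90)).astype(np.uint8); m[:,:190]=0;m[:,360:]=0;m[232:]=0;m[:150]=0
    m=cv2.morphologyEx(m,cv2.MORPH_OPEN,np.ones((3,3))); p=cv2.convexHull(cv2.findNonZero(m))[:,0,:]; p=p[p[:,1]<225]
    P=np.array([onz(C,*q,6)[:2] for q in p]); h=least_squares(lambda q:np.hypot(*(P-q[:2]).T)-50,[460,65],loss="soft_l1",f_scale=.5)
    im2=im.copy(); k=np.zeros(im.shape[:2],np.uint8); cv2.ellipse(k,(280,267),(47,44),0,0,360,1,-1); im2[k==0]=0
    r,_=dietop(im2,C,zt,(230,220,330,290),thr=140)
    q=red(im,(240,150,330,195),C,14); l=red(im,(240,150,330,220),C,zt-16)
    print("T",T.round(1),s["ft_force"].round(1),"holder",h.x.round(1),np.abs(h.fun).mean().round(2),"die",r.round(1),"err in tool",(R.T@np.r_[h.x-r[:2],0]).round(1)); print(q,l)
if __name__=="__main__": run(sys.argv[1])
E
python3 chk.py w8
```

```text
T [ 4.586e+02  6.960e+01 -3.000e-01] [-0.3 -1.  -4.8] holder [455.9  66.7] 0.19 die [455.8  66.8  22.1] err in tool [0.  0.2 0. ]
[(np.int32(529), array([284.9, 182.8]), array([493.3,  85.7,  14. ]))] [(np.int32(928), array([284.7, 191.6]), array([491.2,  84.9,  31.8]))]
```

>>> {"op": "drive_tool", "data": {"motion": [[[0,0,0.1,0,0,0,-0.1],[0,0,0.1,0,0,0,-0.1],[0,0,0.05,0,0,0,-0.1],[0,0,0,0,0,0,-0.1]]]}}

```text
clock: 11.77
tool_pos: [458.1, 69.4, -7.3]
tool_rot: [-180.0, 0.0, 31.5]
ft_force: [0.4, -0.3, -5.6]
opening: 54.0
gripper_force: 39.9
```

>>> {"op": "drive_tool", "data": {"motion": [[[0,0,0.05,0,0,0,-0.1],[0,0,0.05,0,0,0,-0.1],[0,0,0.05,0,0,0,-0.1],[0,0,0,0,0,0,-0.1]]]}}

```text
clock: 12.1
tool_pos: [458.2, 69.4, -10.9]
tool_rot: [-180.0, 0.0, 31.5]
ft_force: [-0.3, 0.3, -4.8]
opening: 54.5
gripper_force: 39.9
```

>>> {"op": "drive_tool", "data": {"motion": [[[0,0,0.04,0,0,0,-0.1],[0,0,0,0,0,0,-0.1],[0,0,0,0,0,0,0.5],[0,0,0,0,0,0,0.5],[0,0,0,0,0,0,0.5],[0,0,0,0,0,0,0.5],[0,0,-0.2,0,0,0,0.5],[0,0,-0.5,0,0,0,0.5],[0,0,-0.8,0,0,0,1],[0,0,-0.8,0,0,0,1],[0,0,-0.8,0,0,0,1],[0,0,-0.4,0,0,0,1]]]}}

```text
clock: 13.1
tool_pos: [459.5, 69.6, 78.3]
tool_rot: [180.0, -0.2, 31.5]
ft_force: [0.4, 0.2, 0.2]
opening: 87.2
gripper_force: 0.0
```

```bash
python3 - <<'E'
from fit import *
s,im,C=look("w9"); T=s["tool_pos"]; print(T,s["opening"],proj(C,[456,66.8,36]))
cv2.imwrite("pics/c9.png",cv2.resize(im[130:290,180:380],(800,640)[:2] if 0 else (700,560),interpolation=3))
a=star(im,(230,150,330,262)); print(a,onz(C,*a[:2],36))
print(red(im,(230,100,330,250),C,20))
E
```

```text
[459.51075483  69.60062785  78.30467636] 87.16310551342156 [278.74462295 222.70683161]
(279.0985794067383, 210.62039184570312, (103.82125091552734, 106.47887420654297)) [465.12759708  72.02411968  36.        ]
[(np.int32(392), array([282.6, 173.9]), array([491.1,  84.3,  20. ]))]
```

View pics/c9.png

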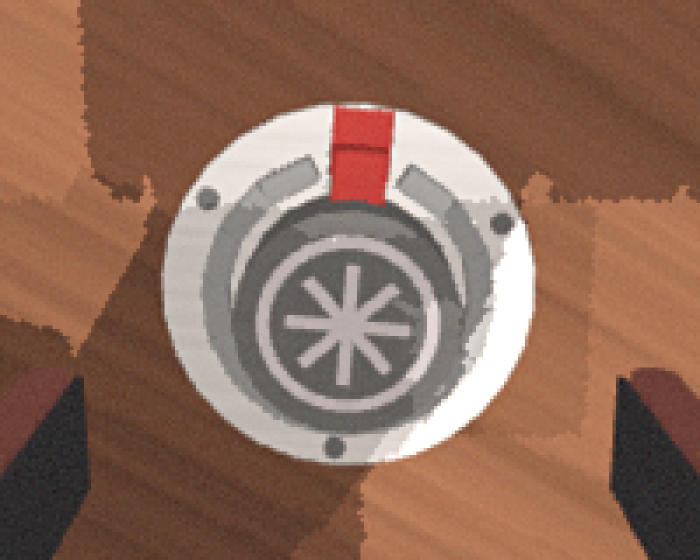

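The die is seated: the lug is inside the gap and the star is at (279,223), where the model predicts (279,223). Next is the brass blank.

>>> {"op": "drive_tool", "data": {"motion": [[[-0.364,0.861,0,0,0,0,1],[-0.364,0.861,0,0,0,0,1],[-0.364,0.861,0,0,0,0,1],[-0.364,0.861,0,0,0,0,1],[-0.364,0.861,0,0,0,0,1],[-0.364,0.861,0,0,0,0,1],[-0.364,0.861,0,0,0,0,1],[-0.364,0.861,0,0,0,0,1],[-0.364,0.861,0,0,0,0,1],[-0.364,0.861,0,0,0,0,1]]]}}

```text
clock: 13.98
tool_pos: [492.8, -162.7, 75.1]
tool_rot: [-180.0, 0.0, 31.5]
ft_force: [-0.4, 0.1, -0.1]
opening: 88.0
gripper_force: 0.0
```

>>> {"op": "drive_tool", "data": {"motion": [[[-0.364,0.861,0,0,0,0,1],[-0.364,0.861,0,0,0,0,1],[-0.364,0.861,0,0,0,0,1],[-0.364,0.861,0,0,0,0,1],[0,0,0,0,0,0,1],[0,0,0,0,0,0,1],[0,0,0,0,0,0,1]]]}}

```text
clock: 14.57
tool_pos: [506.5, -253.1, 75.0]
tool_rot: [-179.9, 0.0, 31.5]
ft_force: [-0.1, 0.8, 0.4]
opening: 87.5
gripper_force: 0.0
```

```bash
cat >> fit.py <<'E'
def disc(im,C,hue,z,r0,box=(0,0,560,420),smin=110,vmax=400):
    x0,y0,x1,y1=box; c=cv2.cvtColor(im[y0:y1,x0:x1],cv2.COLOR_BGR2HSV)
    m=((c[...,0]>=hue[0])&(c[...,0]<=hue[1])&(c[...,1]>smin)&(c[...,2]>60)).astype(np.uint8); m=cv2.morphologyEx(m,cv2.MORPH_OPEN,np.ones((3,3)))
    n,l,s,_=cv2.connectedComponentsWithStats(m); k=1+np.argmax(s[1:,4])
    p=cv2.convexHull(cv2.findNonZero((l==k).astype(np.uint8)))[:,0,:]+[x0,y0]; p=p[p[:,1]<vmax]
    P=np.array([onz(C,*q,z)[:2] for q in p]); f=least_squares(lambda q:np.hypot(*(P-q[:2]).T)-q[2],[*P.mean(0),r0],loss="soft_l1",f_scale=.5)
    return f.x,np.abs(f.fun).mean(),s[k],p
E
python3 - <<'E'
from fit import *
s,im,C=look("w10"); T=s["tool_pos"]; print(T,s["tool_rot"])
for b in nets.boxes_of("wrist","brass_blank")[:3]: print(b)
f=disc(im,C,(18,32),6,30,smin=120); print(f[:3]); R=Rn.from_euler("xyz",s["tool_rot"],degrees=True).as_matrix()
print("in tool",R.T@(np.r_[f[0][:2],6]-T), proj(C,[*f[0][:2],6]))
for t in("pliers","copper_disc"):
  for b in nets.boxes_of("wrist",t)[:2]: print(t,b)
E
```

```text
[ 506.52562785 -253.11409922   75.01967729] [-1.79915406e+02  3.04569762e-02  3.14815124e+01]
{'extent': [255.4, 184.1, 318.6, 249.1], 'conf': 0.6}
(array([-135.50802805, -805.29127515,  681.02276979]), np.float64(5.208696243355871), array([ 255,  355,  305,   15, 3270], dtype=int32))
in tool [-835.85494068  135.71891114   69.26369959] [362.92893556 711.00426015]
pliers {'extent': [392.1, 129.1, 500.7, 285.6], 'conf': 0.77}
copper_disc {'extent': [96.2, 149.1, 148.2, 200.3], 'conf': 0.8}
```

View pics/w10.png

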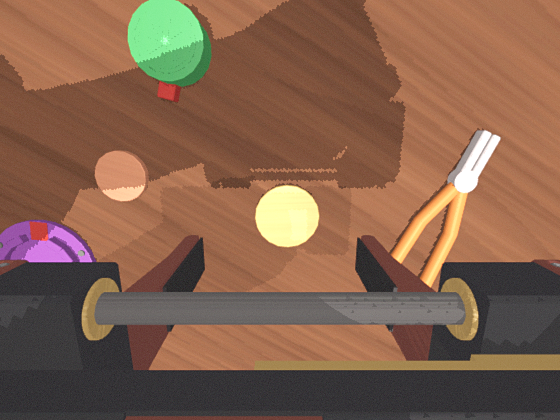

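The blank is at (287,216) between the fingers, clear of the pliers at (392–500,129–285) and the copper disc at (122,175).

```bash
python3 - <<'E'
from fit import *
s=read_state(); im=cv2.imread("pics/w10.png"); C=cam("wrist"); T=s["tool_pos"]; R=Rn.from_euler("xyz",s["tool_rot"],degrees=True).as_matrix()
f=disc(im,C,(18,40),6,30,box=(245,174,330,260),smin=70); print(f[:3])
d=R.T@(np.r_[f[0][:2],6]-T); print("in tool",d,"go",((d-[-2.5,.9,0])/25).round(3))
# two-view height: w1 view of blank
w1=cv2.imread("pics/w1.png"); 
E
```

```text
(array([ 504.63041122, -263.23036549,   29.52449836]), np.float64(0.29881644013631425), array([  10,   17,   64,   56, 2460], dtype=int32))
in tool [-7.59621902  7.59477019 69.76246534] go [-0.204  0.268  2.79 ]
```

```bash
python3 - <<'E'
from fit import *
s=read_state(); im=cv2.imread("pics/w10.png"); C=cam("wrist"); T=s["tool_pos"]; R=Rn.from_euler("xyz",s["tool_rot"],degrees=True).as_matrix()
h=cv2.cvtColor(im,cv2.COLOR_BGR2HSV); print(h[180:256:4,287].tolist())
for sm,hu in((50,(15,45)),(90,(20,45))):
    f=disc(im,C,hu,6,30,box=(245,174,330,260),smin=sm); print(f[:3])
    d=R.T@(np.r_[f[0][:2],6]-T); print("in tool",d,"go",((d-[-2.5,.9,0])/25).round(3))
d=R.T@(onz(C,287,216.6,6)-T); print(d)
E
```

```text
[[10, 128, 131], [14, 140, 133], [30, 63, 255], [30, 84, 255], [30, 82, 255], [30, 81, 255], [30, 83, 255], [30, 82, 255], [30, 82, 255], [30, 82, 255], [30, 77, 255], [29, 86, 255], [29, 85, 255], [30, 82, 255], [30, 80, 255], [30, 84, 255], [28, 88, 255], [10, 136, 156], [11, 132, 156]]
(array([ 504.78315191, -263.18200965,   30.12040502]), np.float64(0.12936841312089584), array([  10,   11,   64,   62, 3176], dtype=int32))
in tool [-7.44076164  7.63351307 69.7624839 ] go [-0.198  0.269  2.79 ]Traceback (most recent call last):
  File "<stdin>", line 5, in <module>
  File "fit.py", line 18, in disc
    n,l,s,_=cv2.connectedComponentsWithStats(m); k=1+np.argmax(s[1:,4])
                                                     ~~~~~~~~~^^^^^^^^^
    return _wrapfunc(a, 'argmax', axis=axis, out=out, **kwds)
    return bound(*args, **kwds)
ValueError: attempt to get argmax of an empty sequence
```

>>> {"op": "drive_tool", "data": {"motion": [[[-0.2,0.27,0,0,0,0,1],[0,0,0.5,0,0,0,1],[0,0,0.8,0,0,0,1],[0,0,0.8,0,0,0,1],[0,0,0.8,0,0,0,1],[0,0,0.5,0,0,0,1],[0,0,0.3,0,0,0,1],[0,0,0.15,0,0,0,1],[0,0,0.03,0,0,0,1],[0,0,0,0,0,0,1],[0,0,0,0,0,0,1]]]}}

```text
clock: 15.68
tool_pos: [506.9, -262.8, -20.3]
tool_rot: [179.9, -0.1, 31.5]
ft_force: [-0.5, -0.9, 0.1]
opening: 87.2
gripper_force: 0.0
```

>>> {"op": "drive_tool", "data": {"motion": [[[0,0,0.06,0,0,0,1],[0,0,0.06,0,0,0,1],[0,0,0,0,0,0,1],[0,0,0,0,0,0,1]]]}}

```text
clock: 16.02
tool_pos: [506.3, -262.4, -24.0]
tool_rot: [180.0, -0.0, 31.5]
ft_force: [-0.4, -0.4, -0.4]
opening: 87.7
gripper_force: 0.0
```

>>> {"op": "drive_tool", "data": {"motion": [[[0,0,0.06,0,0,0,1],[0,0,0,0,0,0,1],[0,0,0,0,0,0,1]]]}}

```text
clock: 16.27
tool_pos: [506.2, -262.4, -25.8]
tool_rot: [-180.0, 0.0, 31.5]
ft_force: [0.0, -0.2, -0.1]
opening: 88.1
gripper_force: 0.0
```

>>> {"op": "drive_tool", "data": {"motion": [[[0,0,0.06,0,0,0,1],[0,0,0,0,0,0,1],[0,0,0,0,0,0,1]]]}}

```text
clock: 16.52
tool_pos: [506.2, -262.4, -27.3]
tool_rot: [-180.0, 0.0, 31.5]
ft_force: [0.1, 0.1, 1.2]
opening: 87.7
gripper_force: 0.0
```

>>> {"op": "drive_tool", "data": {"motion": [[[0,0,0.04,0,0,0,1],[0,0,0,0,0,0,1],[0,0,0,0,0,0,1]]]}}

```text
clock: 16.77
tool_pos: [506.2, -262.5, -28.2]
tool_rot: [-180.0, 0.0, 31.5]
ft_force: [0.2, 0.4, -0.6]
opening: 87.8
gripper_force: 0.0
```

>>> {"op": "drive_tool", "data": {"motion": [[[0,0,0.04,0,0,0,1],[0,0,0,0,0,0,1],[0,0,0,0,0,0,1]]]}}

```text
clock: 17.02
tool_pos: [506.2, -262.5, -29.2]
tool_rot: [-180.0, 0.0, 31.5]
ft_force: [-0.2, 0.7, 0.3]
opening: 87.9
gripper_force: 0.0
```

>>> {"op": "drive_tool", "data": {"motion": [[[0,0,0.04,0,0,0,1],[0,0,0,0,0,0,1],[0,0,0,0,0,0,1]]]}}

```text
clock: 17.27
tool_pos: [506.2, -262.5, -30.2]
tool_rot: [-180.0, 0.0, 31.5]
ft_force: [-0.1, 0.3, -1.1]
opening: 88.0
gripper_force: 0.0
```

>>> {"op": "drive_tool", "data": {"motion": [[[0,0,0,0,0,0,0],[0,0,0,0,0,0,0],[0,0,0,0,0,0,0],[0,0,0,0,0,0,0],[0,0,0,0,0,0,0],[0,0,0,0,0,0,0],[0,0,0,0,0,0,0],[0,0,0,0,0,0,0]]], "newtons": 20}}

```text
clock: 17.93
tool_pos: [506.3, -262.4, -30.1]
tool_rot: [-180.0, -0.0, 31.5]
ft_force: [1.3, -0.5, 0.8]
opening: 43.8
gripper_force: 0.0
```

The fingers closed above the blank, so the tip offset is more than 36 mm. I'll open and step down until there's contact.

>>> {"op": "drive_tool", "data": {"motion": [[[0,0,0,0,0,0,1],[0,0,0,0,0,0,1],[0,0,0,0,0,0,1],[0,0,0,0,0,0,1],[0,0,0,0,0,0,1],[0,0,0,0,0,0,1],[0,0,0,0,0,0,1],[0,0,0.04,0,0,0,1],[0,0,0.04,0,0,0,1],[0,0,0,0,0,0,1],[0,0,0,0,0,0,1]]]}}

```text
clock: 18.85
tool_pos: [506.2, -262.4, -32.3]
tool_rot: [-180.0, 0.0, 31.5]
ft_force: [0.3, -0.2, -0.6]
opening: 87.9
gripper_force: 0.0
```

>>> {"op": "drive_tool", "data": {"motion": [[[0,0,0.04,0,0,0,1],[0,0,0.04,0,0,0,1],[0,0,0,0,0,0,1]]]}}

```text
clock: 19.1
tool_pos: [506.1, -262.4, -34.4]
tool_rot: [-180.0, 0.0, 31.5]
ft_force: [0.8, 0.4, -0.1]
opening: 88.0
gripper_force: 0.0
```

>>> {"op": "drive_tool", "data": {"motion": [[[0,0,0.04,0,0,0,1],[0,0,0.04,0,0,0,1],[0,0,0,0,0,0,1]]]}}

```text
clock: 19.35
tool_pos: [506.2, -262.4, -36.4]
tool_rot: [-180.0, 0.0, 31.5]
ft_force: [-0.3, -0.1, 0.7]
opening: 87.7
gripper_force: 0.0
```

>>> {"op": "drive_tool", "data": {"motion": [[[0,0,0.04,0,0,0,1],[0,0,0,0,0,0,1],[0,0,0,0,0,0,1]]]}}

```text
clock: 19.6
tool_pos: [506.2, -262.5, -37.2]
tool_rot: [-180.0, -0.0, 31.5]
ft_force: [0.3, -0.1, 0.7]
opening: 87.9
gripper_force: 0.0
```

>>> {"op": "drive_tool", "data": {"motion": [[[0,0,0.04,0,0,0,1],[0,0,0,0,0,0,1],[0,0,0,0,0,0,1]]]}}

```text
clock: 19.85
tool_pos: [506.4, -262.5, -37.4]
tool_rot: [180.0, -0.0, 31.5]
ft_force: [-3.0, 1.7, 8.5]
opening: 87.8
gripper_force: 4.3
```

>>> {"op": "drive_tool", "data": {"motion": [[[0,0,0.04,0,0,0,1],[0,0,0,0,0,0,1],[0,0,0,0,0,0,1]]]}}

```text
clock: 20.1
tool_pos: [506.4, -262.5, -37.5]
tool_rot: [180.0, -0.0, 31.5]
ft_force: [-5.2, 3.5, 18.2]
opening: 88.2
gripper_force: 9.4
```

```bash
python3 - <<'E'
from fit import *
s,im,C=look("w11"); print(s["tool_pos"],s["ft_force"])
cv2.imwrite("pics/c11.png",cv2.resize(cv2.convertScaleAbs(im[170:330,150:410],alpha=1.3),(780,480),interpolation=3))
E
```

```text
[ 506.41464104 -262.513836    -37.45667091] [-5.15655553  3.46565987 18.1925506 ]
```

View pics/c11.png

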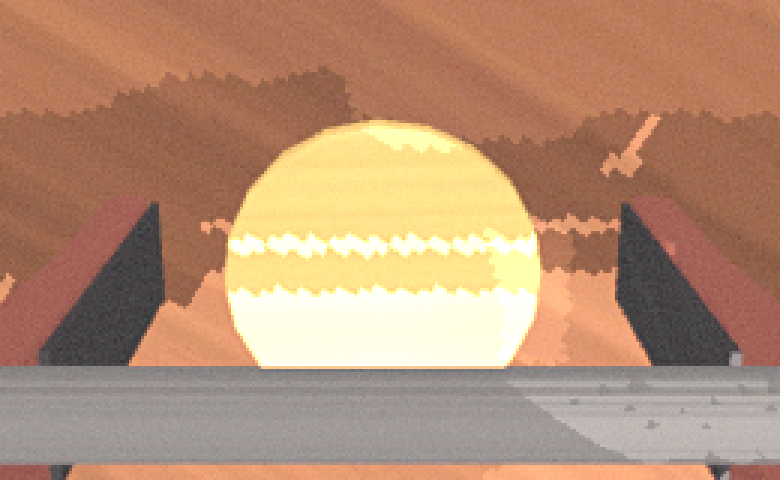

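The fingers touched the bench at a reported −37.5, so the tips end 37.5 mm short of the reported TCP. The blank sits between the pads, about 2 mm behind their centre. I'll back up about 1 mm above the bench and grip.

>>> {"op": "drive_tool", "data": {"motion": [[[0,0,-0.12,0,0,0,1],[-0.08,0,0,0,0,0,1],[0,0,0,0,0,0,0],[0,0,0,0,0,0,0],[0,0,0,0,0,0,0],[0,0,0,0,0,0,0],[0,0,0,0,0,0,0],[0,0,0,0,0,0,0],[0,0,0,0,0,0,0]]], "newtons": 25}}

```text
clock: 20.9
tool_pos: [504.4, -263.4, -36.4]
tool_rot: [-180.0, 0.0, 31.5]
ft_force: [-0.3, -0.5, -1.8]
opening: 59.2
gripper_force: 25.0
```

>>> {"op": "drive_tool", "data": {"motion": [[[0,0,-0.3,0,0,0,0],[0,0,-0.8,0,0,0,0],[0,0,-0.8,0,0,0,0],[0,0,-0.8,0,0,0,0],[0,0,-0.8,0,0,0,0],[0,0,-0.7,0,0,0,0],[0.07,-0.5,0,0,0,0,0],[0.15,-0.8,0,0,0,0,0],[0.15,-0.8,0,0,0,0,0],[0.15,-0.8,0,0,0,0,0],[0.15,-0.8,0,0,0,0,0],[0.15,-0.8,0,0,0,0,0]]]}}

```text
clock: 21.9
tool_pos: [461.7, -155.0, 68.1]
tool_rot: [-179.9, 0.0, 31.5]
ft_force: [-1.2, -0.5, -2.2]
opening: 59.2
gripper_force: 25.0
```

>>> {"op": "drive_tool", "data": {"motion": [[[0.15,-0.8,0,0,0,0,0],[0.15,-0.8,0,0,0,0,0],[0.15,-0.8,0,0,0,0,0],[0.15,-0.8,0,0,0,0,0],[0.15,-0.8,0,0,0,0,0],[0.15,-0.8,0,0,0,0,0],[0.15,-0.8,0,0,0,0,0],[0.15,-0.8,0,0,0,0,0],[0.15,-0.8,0,0,0,0,0],[0.03,-0.59,0,0,0,0,0]]]}}

```text
clock: 22.73
tool_pos: [389.2, 29.2, 68.2]
tool_rot: [-180.0, 0.0, 31.6]
ft_force: [-0.2, -0.0, -1.9]
opening: 59.3
gripper_force: 25.0
```

>>> {"op": "drive_tool", "data": {"motion": [[[0,0,0,0,0,0,0],[0,0,0,0,0,0,0],[0,0,0,0,0,0,0],[0,0,0,0,0,0,0]]]}}

```text
clock: 23.07
tool_pos: [391.2, 26.6, 68.7]
tool_rot: [180.0, 0.0, 31.4]
ft_force: [-0.3, -0.0, -0.4]
opening: 58.9
gripper_force: 25.0
```

```bash
cat >> fit.py <<'E'
def ringtop(im,C,guess,z=36,r=22.0):
    # fit star ring: sample radial brightness outer edge around the predicted ring
    g=cv2.GaussianBlur(cv2.cvtColor(im,cv2.COLOR_BGR2GRAY),(3,3),0).astype(np.float32); P=[]
    def samp(q,ang,rr):
        X=[proj(C,[q[0]+a*np.cos(ang),q[1]+a*np.sin(ang),z]) for a in rr]; X=np.array(X,np.float32)
        return cv2.remap(g,X[None,:,0],X[None,:,1],1)[0]
    def cost(q):
        s=0
        for ang in np.radians(range(0,360,6)):
            v=samp(q,ang,(17.5,20.5,24)); s+= (v[1]-(v[0]+v[2])/2)
        return -s
    from scipy.optimize import minimize
    best=min(((cost((guess[0]+a,guess[1]+b)),guess[0]+a,guess[1]+b) for a in range(-6,7,2) for b in range(-6,7,2)))
    f=minimize(cost,best[1:],method="Nelder-Mead",options=dict(initial_simplex=[[best[1],best[2]],[best[1]+1,best[2]],[best[1],best[2]+1]],xatol=.05))
    return f.x,-f.fun
E
python3 - <<'E'
from fit import *
s,im,C=look("w12"); T=s["tool_pos"]; print(T,s["tool_rot"],s["opening"]); R=Rn.from_euler("xyz",s["tool_rot"],degrees=True).as_matrix()
d,q=ringtop(im,C,(456.2,66.8)); print("die",d,q,proj(C,[*d,36]))
h=holder(im,C,(200,20,370,200)) ; print("holder",h)
zt=T[2]+36.4+6
f=disc(im,C,(15,45),zt,30,box=(215,180,345,300),smin=50,vmax=288); print(f[:3]); print("in tool",R.T@(np.r_[f[0][:2],zt]-T)); P=f[3]
W=np.array([onz(C,*p,zt)[:2] for p in P[P[:,1]<286]]); b=least_squares(lambda x:np.hypot(*(W-x).T)-30,f[0][:2],loss="soft_l1",f_scale=.5).x
print("r fixed",b,R.T@(np.r_[b,zt]-T)); print("go",R.T@np.r_[d-b,0]/25)
E
```

```text
[391.16451913  26.56201679  68.72719226] [1.79988055e+02 3.72952528e-03 3.14070989e+01] 58.91493515983776
die [455.67328683  66.58530982] 5897.21484375 [277.29026432 121.89518379]
holder [455.83797291  66.57022255  49.83823958]
(array([392.1384275 ,  26.06611324,  29.69447333]), np.float64(0.16519089007758958), array([  12,   26,  106,   86, 7556], dtype=int32))
in tool [  0.5700345    0.93960528 -42.39984222]
r fixed [391.90148163  25.95435213] [  0.30956403   0.91151571 -42.39983112]
go [ 3.02407100e+00 -5.78197427e-02 -2.08898930e-04]
```

View pics/w12.png

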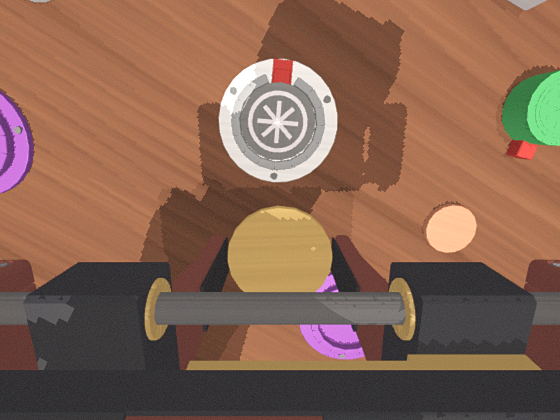

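The die star is at (277,122), the holder and die centres agree to 0.2 mm, and the blank is in hand at (280,255). I'll move over the die and lower the blank.

>>> {"op": "drive_tool", "data": {"motion": [[[0.4,-0.058,0,0,0,0,0],[0.6,0,0,0,0,0,0],[0.6,0,0,0,0,0,0],[0.6,0,0,0,0,0,0],[0.5,0,0,0,0,0,0],[0.32,0,0.3,0,0,0,0],[0,0,0.6,0,0,0,0],[0,0,0.6,0,0,0,0],[0,0,0.5,0,0,0,0],[0,0,0.4,0,0,0,0],[0,0,0,0,0,0,0],[0,0,0,0,0,0,0]]]}}

```text
clock: 24.12
tool_pos: [454.4, 67.6, 8.3]
tool_rot: [-180.0, 0.1, 31.4]
ft_force: [0.4, 0.2, -2.2]
opening: 58.6
gripper_force: 25.0
```

>>> {"op": "drive_tool", "data": {"motion": [[[0,0,0.12,0,0,0,0],[0,0,0.1,0,0,0,0],[0,0,0,0,0,0,0],[0,0,0,0,0,0,0]]]}}

```text
clock: 24.45
tool_pos: [455.0, 68.0, 3.6]
tool_rot: [180.0, -0.0, 31.5]
ft_force: [0.7, -0.5, -1.3]
opening: 59.3
gripper_force: 25.0
```

```bash
python3 - <<'E'
from fit import *
s=read_state(); T=s["tool_pos"]; R=Rn.from_euler("xyz",s["tool_rot"],degrees=True).as_matrix()
print(T,"blank",(T+R@[.4,.9,0])[:2],"err tool mm",R.T@(np.r_[455.75,66.6,T[2]]-T-R@[.4,.9,0]),s["ft_force"])
E
```

```text
[454.95615765  67.97580318   3.62080484] blank [455.76711148  67.41691701] err tool mm [-4.40996155e-01  6.87872582e-01  1.95596949e-04] [ 0.65862438 -0.50289526 -1.32838092]
```

>>> {"op": "drive_tool", "data": {"motion": [[[0,0.025,0.06,0,0,0,0],[0,0,0.06,0,0,0,0],[0,0,0.03,0,0,0,0],[0,0,0,0,0,0,0],[0,0,0,0,0,0,0]]]}}

```text
clock: 24.87
tool_pos: [455.0, 67.4, -0.4]
tool_rot: [-180.0, 0.0, 31.5]
ft_force: [-0.6, 0.3, -1.7]
opening: 59.2
gripper_force: 25.0
```

>>> {"op": "drive_tool", "data": {"motion": [[[0,0,0.03,0,0,0,0],[0,0,0,0,0,0,0],[0,0,0,0,0,0,0.6],[0,0,0,0,0,0,0.6],[0,0,0,0,0,0,0.6],[0,0,0,0,0,0,0.6],[0,0,-0.3,0,0,0,0.6],[0,0,-0.7,0,0,0,1],[0,0,-0.8,0,0,0,1],[0,0,-0.8,0,0,0,1],[0,0,-0.7,0,0,0,1],[0,0,0,0,0,0,1]]]}}

```text
clock: 25.87
tool_pos: [457.2, 67.8, 84.7]
tool_rot: [179.9, -0.3, 31.4]
ft_force: [0.5, -0.6, -0.1]
opening: 88.2
gripper_force: 0.0
```

>>> {"op": "drive_tool", "data": {"motion": [[[0,0,0,0,0,0,1],[0,0,0,0,0,0,1]]]}}

```text
clock: 26.03
tool_pos: [454.7, 67.4, 81.1]
tool_rot: [-180.0, 0.0, 31.5]
ft_force: [0.4, -0.5, -0.1]
opening: 88.0
gripper_force: 0.0
```

```bash
python3 - <<'E'
from fit import *
s,im,C=look("w13"); T=s["tool_pos"]; print(T,s["tool_rot"]); print(proj(C,[455.8,66.6,42]))
f=disc(im,C,(15,45),42,30,box=(210,150,350,290),smin=50); print(f[:3])
K=cam("scene"); side=cam("side")
for n in("scene","side"):
    i=capture(n); cv2.imwrite(f"pics/{n}13.png",i); bb=nets.boxes_of(n,"urethane_pad")[:2]
    for b in bb: e=b["extent"]; print(n,b["conf"],e,onz(cam(n),(e[0]+e[2])/2,(e[1]+e[3])/2,12))
E
```

```text
[454.68392481  67.37027976  81.0645155 ] [-1.79992306e+02  1.36706000e-02  3.14737863e+01]
[279.92763358 216.97188721]
(array([455.4802652 ,  66.63820794,  29.77906987]), np.float64(0.2052009872712623), array([  34,   31,   72,   71, 3961], dtype=int32))
scene 0.87 [300.8, 289.4, 323.2, 310.0] [652.43434783 195.51785149  12.        ]
```

>>> {"op": "drive_tool", "data": {"motion": [[[0.5,-0.014,0,0,0,0,1],[0.85,-0.014,0,0,0,0,1],[0.85,-0.014,0,0,0,0,1],[0.85,-0.014,0,0,0,0,1],[0.85,-0.014,0,0,0,0,1],[0.85,-0.014,0,0,0,0,1],[0.85,-0.014,0,0,0,0,1],[0.85,-0.014,0,0,0,0,1],[0.85,-0.014,0,0,0,0,1],[0.85,-0.014,0,0,0,0,1],[0.85,-0.014,0,0,0,0,1],[0.4,-0.014,0,0,0,0,1]]]}}

```text
clock: 27.28
tool_pos: [654.6, 195.3, 80.2]
tool_rot: [-180.0, 0.0, 31.5]
ft_force: [0.2, 0.5, -0.5]
opening: 88.1
gripper_force: 0.0
```

>>> {"op": "drive_tool", "data": {"motion": [[[0,0,0,0,0,0,1],[0,0,0,0,0,0,1],[0,0,0,0,0,0,1],[0,0,0,0,0,0,1]]]}}

```text
clock: 27.62
tool_pos: [652.6, 192.8, 81.2]
tool_rot: [180.0, 0.0, 31.4]
ft_force: [-0.5, 0.3, 0.3]
opening: 87.6
gripper_force: 0.0
```

```bash
python3 - <<'E'
from fit import *
s,im,C=look("w14"); T=s["tool_pos"]; print(T,s["tool_rot"]); R=Rn.from_euler("xyz",s["tool_rot"],degrees=True).as_matrix()
for b in nets.boxes_of("wrist","urethane_pad")[:2]: print(b)
h=cv2.cvtColor(im,cv2.COLOR_BGR2HSV); print(h[150:280:8,280].tolist())
f=disc(im,C,(95,125),24,26,smin=100); print(f[:3],R.T@(np.r_[f[0][:2],24]-T))
E
```

```text
[652.58880596 192.75397037  81.22680767] [1.79997451e+02 4.71879338e-02 3.14257978e+01]
{'extent': [249.6, 177.4, 305.9, 236.7], 'conf': 0.69}
[[9, 142, 63], [9, 133, 69], [10, 171, 58], [6, 129, 67], [108, 151, 135], [109, 162, 132], [109, 185, 98], [111, 158, 100], [111, 186, 100], [108, 167, 96], [108, 174, 97], [9, 162, 55], [10, 186, 48], [9, 168, 56], [10, 130, 55], [11, 185, 55], [10, 146, 75]]
(array([655.53101725, 195.7001838 ,  26.09761797]), np.float64(0.560783813745045), array([ 249,  177,   58,   60, 2688], dtype=int32)) [ 4.09390379 -0.98254609 57.22341174]
```

>>> {"op": "drive_tool", "data": {"motion": [[[0.2,-0.075,0.4,0,0,0,1],[0,0,0.8,0,0,0,1],[0,0,0.8,0,0,0,1],[0,0,0.8,0,0,0,1],[0,0,0.8,0,0,0,1],[0,0,0.5,0,0,0,1],[0,0,0.3,0,0,0,1],[0,0,0.11,0,0,0,1],[0,0,0,0,0,0,1],[0,0,0,0,0,0,1]]]}}

```text
clock: 28.55
tool_pos: [657.3, 198.0, -30.6]
tool_rot: [180.0, -0.1, 31.5]
ft_force: [0.3, -0.4, 0.0]
opening: 88.1
gripper_force: 0.0
```

>>> {"op": "drive_tool", "data": {"motion": [[[0,0,0,0,0,0,-0.2],[0,0,0,0,0,0,-0.2],[0,0,0,0,0,0,-0.2],[0,0,0,0,0,0,-0.2],[0,0,0,0,0,0,-0.2],[0,0,0,0,0,0,-0.2],[0,0,0,0,0,0,-0.2],[0,0,0,0,0,0,-0.2],[0,0,0,0,0,0,-0.2]]], "newtons": 20}}

```text
clock: 29.3
tool_pos: [656.7, 197.8, -31.2]
tool_rot: [180.0, -0.0, 31.5]
ft_force: [-0.2, 0.3, 1.6]
opening: 51.2
gripper_force: 20.0
```

>>> {"op": "drive_tool", "data": {"motion": [[[0,0,-0.4,0,0,0,-0.2],[0,0,-0.9,0,0,0,-0.2],[0,0,-0.9,0,0,0,-0.2],[0,0,-0.9,0,0,0,-0.2],[0,0,-0.8,0,0,0,-0.2],[0,0,-0.5,0,0,0,-0.2],[-0.5,0.02,0,0,0,0,-0.2],[-0.85,0.02,0,0,0,0,-0.2],[-0.85,0.02,0,0,0,0,-0.2],[-0.85,0.02,0,0,0,0,-0.2],[-0.85,0.02,0,0,0,0,-0.2],[-0.85,0.02,0,0,0,0,-0.2]]]}}

```text
clock: 30.3
tool_pos: [555.7, 132.7, 78.6]
tool_rot: [-180.0, 0.0, 31.5]
ft_force: [0.6, 0.3, -0.3]
opening: 51.7
gripper_force: 20.0
```

>>> {"op": "drive_tool", "data": {"motion": [[[-0.85,0.02,0,0,0,0,-0.2],[-0.85,0.02,0,0,0,0,-0.2],[-0.85,0.02,0,0,0,0,-0.2],[-0.85,0.02,0,0,0,0,-0.2],[-0.85,0.02,0,0,0,0,-0.2],[-0.85,0.02,0,0,0,0,-0.2],[-0.85,0.02,0,0,0,0,-0.2],[-0.85,0.02,0,0,0,0,-0.2],[-0.85,0.02,0,0,0,0,-0.2],[-0.25,0.02,0,0,0,0,-0.2]]]}}

```text
clock: 31.13
tool_pos: [388.0, 24.3, 78.5]
tool_rot: [-180.0, 0.1, 31.4]
ft_force: [-1.0, -0.6, -1.1]
opening: 51.6
gripper_force: 20.0
```

>>> {"op": "drive_tool", "data": {"motion": [[[0,0,0,0,0,0,-0.2],[0,0,0,0,0,0,-0.2],[0,0,0,0,0,0,-0.2],[0,0,0,0,0,0,-0.2]]]}}

```text
clock: 31.47
tool_pos: [392.1, 26.6, 78.7]
tool_rot: [180.0, -0.0, 31.5]
ft_force: [0.0, -0.5, -0.5]
opening: 51.3
gripper_force: 20.0
```

```bash
python3 - <<'E'
from fit import *
s,im,C=look("w15"); T=s["tool_pos"]; print(T,s["tool_rot"],s["opening"]); R=Rn.from_euler("xyz",s["tool_rot"],degrees=True).as_matrix()
f=disc(im,C,(15,45),42,30,box=(215,60,345,182),smin=50); print("blank",f[:3])
zt=T[2]+31.2+24
h=cv2.cvtColor(im,cv2.COLOR_BGR2HSV); print(h[200:296:6,280].tolist())
g=disc(im,C,(95,125),zt,26,box=(215,180,345,300),smin=90,vmax=288); print(g[:3],R.T@(np.r_[g[0][:2],zt]-T))
E
```

```text
[392.12446457  26.5822763   78.69437049] [ 1.79983150e+02 -3.71254187e-02  3.15106626e+01] 51.25410266102494
blank (array([454.77391569,  66.1334876 ,  29.59638918]), np.float64(0.11206446908345942), array([  23,   23,   79,   81, 5030], dtype=int32))
[[10, 123, 110], [9, 123, 110], [8, 122, 98], [109, 172, 144], [109, 167, 145], [108, 156, 173], [108, 173, 165], [109, 162, 167], [107, 169, 163], [108, 169, 161], [108, 164, 165], [108, 166, 166], [108, 163, 167], [108, 166, 166], [108, 176, 162], [108, 163, 169]]
(array([394.05737993,  26.71865089,  25.43375511]), np.float64(0.7147157698836379), array([  16,   36,   98,   76, 6089], dtype=int32)) [  1.75493753   0.91022015 -55.19860916]
```

```bash
cat >> fit.py <<'E'
def cyl(im,C,hue,zb,zt,r,g,box,smin,vmax):
    # silhouette fit of an upright cylinder: hull of projected top and bottom circles
    x0,y0,x1,y1=box; c=cv2.cvtColor(im[y0:y1,x0:x1],cv2.COLOR_BGR2HSV)
    m=((c[...,0]>=hue[0])&(c[...,0]<=hue[1])&(c[...,1]>smin)).astype(np.uint8); m=cv2.morphologyEx(m,cv2.MORPH_OPEN,np.ones((3,3)))
    n,l,s,_=cv2.connectedComponentsWithStats(m); k=1+np.argmax(s[1:,4])
    p=cv2.convexHull(cv2.findNonZero((l==k).astype(np.uint8)))[:,0,:]+[x0,y0]; p=p[p[:,1]<vmax]
    a=np.radians(np.arange(0,360,4))
    def res(q):
        H=cv2.convexHull(np.array([proj(C,[q[0]+r*np.cos(t),q[1]+r*np.sin(t),z]) for z in(zb,zt) for t in a],np.float32))
        return [cv2.pointPolygonTest(H,(float(u),float(v)),True) for u,v in p]
    f=least_squares(res,g,loss="soft_l1",f_scale=1,diff_step=1e-3); return f.x,np.abs(f.fun).mean(),len(p)
E
python3 - <<'E'
from fit import *
s=read_state(); im=cv2.imread("pics/w15.png"); C=cam("wrist"); T=s["tool_pos"]; R=Rn.from_euler("xyz",s["tool_rot"],degrees=True).as_matrix()
zb=T[2]+31.2
f=cyl(im,C,(95,125),zb,zb+24,26,[394,26.7],(215,180,345,300),90,286); print(f,"in tool",R.T@(np.r_[f[0],zb]-T))
b=[454.8,66.2]; print("go",R.T@(np.r_[b-f[0],0])/25)
E
```

```text
(array([388.37278049,  23.18115579]), np.float64(0.3790934872042715), 26) in tool [ -4.69473589   0.97790426 -31.20107196]
go [ 3.16464638e+00 -7.82743288e-02  8.54429866e-04]
```

>>> {"op": "drive_tool", "data": {"motion": [[[0.4,-0.075,0,0,0,0,-0.2],[0.6,0,0,0,0,0,-0.2],[0.6,0,0,0,0,0,-0.2],[0.6,0,0,0,0,0,-0.2],[0.6,0,0,0,0,0,-0.2],[0.38,0,0.3,0,0,0,-0.2],[0,0,0.6,0,0,0,-0.2],[0,0,0.6,0,0,0,-0.2],[0,0,0.5,0,0,0,-0.2],[0,0,0.4,0,0,0,-0.2],[0,0,0.1,0,0,0,-0.2],[0,0,0,0,0,0,-0.2]]]}}

```text
clock: 32.52
tool_pos: [457.7, 69.3, 15.4]
tool_rot: [-180.0, 0.1, 31.5]
ft_force: [0.5, 0.2, -1.1]
opening: 51.5
gripper_force: 20.0
```

>>> {"op": "drive_tool", "data": {"motion": [[[0,0,0.1,0,0,0,-0.2],[0,0,0,0,0,0,-0.2],[0,0,0,0,0,0,-0.2]]]}}

```text
clock: 32.77
tool_pos: [458.3, 69.2, 14.1]
tool_rot: [180.0, -0.1, 31.5]
ft_force: [-0.4, 0.1, -0.4]
opening: 51.6
gripper_force: 20.0
```

```bash
python3 - <<'E'
from fit import *
s,im,C=look("w16"); T=s["tool_pos"]; R=Rn.from_euler("xyz",s["tool_rot"],degrees=True).as_matrix()
print(T,s["ft_force"]); zb=T[2]+31.2
f=cyl(im,C,(95,125),zb,zb+24,26,[455,66],(215,180,345,300),90,286); print(f,"in tool",R.T@(np.r_[f[0],zb]-T))
y=disc(im,C,(15,45),42,30,box=(200,150,360,235),smin=50,vmax=230); 
W=np.array([onz(C,*p,42)[:2] for p in y[3] if p[1]<222]); print(len(W),least_squares(lambda x:np.hypot(*(W-x).T)-30,[455,66],loss="soft_l1",f_scale=.5).x if len(W)>4 else y[:3])
E
```

```text
[458.28644715  69.15290022  14.05961045] [-0.37474254  0.13946971 -0.37086414]
(array([454.56499648,  65.76283217]), np.float64(0.35119918588065824), 21) in tool [ -4.91530397   0.95581782 -31.20429386]
11 [455.83358985  66.75359801]
```

>>> {"op": "drive_tool", "data": {"motion": [[[0.03,0,0.06,0,0,0,-0.2],[0,0,0.06,0,0,0,-0.2],[0,0,0,0,0,0,-0.2],[0,0,0,0,0,0,-0.2]]]}}

```text
clock: 33.15
tool_pos: [458.7, 69.5, 10.7]
tool_rot: [180.0, -0.0, 31.5]
ft_force: [0.2, 0.2, 1.0]
opening: 51.4
gripper_force: 20.0
```

>>> {"op": "drive_tool", "data": {"motion": [[[0,0,0.02,0,0,0,-0.2],[0,0,0,0,0,0,-0.2],[0,0,0,0,0,0,0.5],[0,0,0,0,0,0,0.5],[0,0,0,0,0,0,0.5],[0,0,0,0,0,0,0.5],[0,0,0,0,0,0,0.5],[0,0,-0.3,0,0,0,0.8],[0,0,-0.7,0,0,0,1],[0,0,-0.8,0,0,0,1],[0,0,-0.8,0,0,0,1],[0,0,-0.6,0,0,0,1]]]}}

```text
clock: 34.15
tool_pos: [458.9, 69.4, 92.0]
tool_rot: [180.0, -0.1, 31.5]
ft_force: [0.7, -0.7, -0.8]
opening: 87.5
gripper_force: 0.0
```

>>> {"op": "drive_tool", "data": {"motion": [[[0,0,0,0,0,0,1],[0,0,0,0,0,0,1],[0,0,0,0,0,0,1]]]}}

```text
clock: 34.4
tool_pos: [458.1, 69.4, 89.7]
tool_rot: [-180.0, 0.0, 31.5]
ft_force: [0.4, -0.7, 0.4]
opening: 88.0
gripper_force: 0.0
```

```bash
python3 - <<'E'
from fit import *
s,im,C=look("w17"); T=s["tool_pos"]; print(T,s["tool_rot"]); R=Rn.from_euler("xyz",s["tool_rot"],degrees=True).as_matrix()
print("pad",cyl(im,C,(95,125),42,66,26,[455,66],(200,150,360,290),90,400))
h=cv2.cvtColor(im,cv2.COLOR_BGR2HSV); 
y=disc(im,C,(15,45),42,30,box=(200,150,360,290),smin=50); p=y[3]
W=np.array([onz(C,*q,42)[:2] for q in p]); print(y[:3])
for n in("scene","side"):
    capture(n)
    for b in nets.boxes_of(n,"cap")[:2]: e=b["extent"]; print(n,b["conf"],e,onz(cam(n),(e[0]+e[2])/2,(e[1]+e[3])/2,14))
E
```

```text
[458.05658199  69.37287957  89.72950436] [-1.79989176e+02  2.54780899e-02  3.14699617e+01]
pad (array([455.25376014,  66.48285966]), np.float64(1.274048147600374), 34)
(array([456.08937446,  66.99169515,  29.36575358]), np.float64(0.1906411923494518), array([ 45,  34,  70,  38, 485], dtype=int32))
scene 0.91 [381.9, 258.4, 401.9, 278.6] [461.90556398 286.67722474  14.        ]
side 0.54 [186.5, 142.1, 202.5, 157.5] [456.73668582 285.22500888  14.        ]
```

The blank and pad are both centred. The cap comes last.

>>> {"op": "drive_tool", "data": {"motion": [[[0.3,-0.48,0,0,0,0,1],[0.5,-0.81,0,0,0,0,1],[0.5,-0.81,0,0,0,0,1],[0.5,-0.81,0,0,0,0,1],[0.5,-0.81,0,0,0,0,1],[0.5,-0.81,0,0,0,0,1],[0.5,-0.81,0,0,0,0,1],[0.5,-0.81,0,0,0,0,1],[0.5,-0.81,0,0,0,0,1],[0.27,-0.42,0,0,0,0,1],[0,0,0,0,0,0,1],[0,0,0,0,0,0,1]]]}}

```text
clock: 35.65
tool_pos: [459.4, 285.7, 89.6]
tool_rot: [180.0, 0.1, 31.5]
ft_force: [0.3, -0.4, 1.2]
opening: 87.6
gripper_force: 0.0
```

>>> {"op": "drive_tool", "data": {"motion": [[[0,0,0,0,0,0,1],[0,0,0,0,0,0,1]]]}}

```text
clock: 35.82
tool_pos: [459.9, 284.5, 90.0]
tool_rot: [180.0, 0.0, 31.3]
ft_force: [0.5, -0.3, 0.6]
opening: 87.8
gripper_force: 0.0
```

```bash
python3 - <<'E'
from fit import *
s,im,C=look("w18"); T=s["tool_pos"]; print(T,s["tool_rot"]); R=Rn.from_euler("xyz",s["tool_rot"],degrees=True).as_matrix()
for b in nets.boxes_of("wrist","cap")[:2]: print(b)
u=proj(C,[459,286,28]); print(u); x,y=u.astype(int)
h=cv2.cvtColor(im,cv2.COLOR_BGR2HSV)
b=(x-50,y-50,x+50,y+50); g=im[b[1]:b[3],b[0]:b[2]].max(2); m=(g<60).astype(np.uint8)
n,l,st,c=cv2.connectedComponentsWithStats(m)
for i in range(1,n):
    if 15<st[i,4]<600: q=c[i]+[b[0],b[1]]; print("dark",st[i],q,onz(C,*q,28),R.T@(onz(C,*q,28)-T))
m=((h[...,1]<60)&(h[...,2]>80)).astype(np.uint8); mm=np.zeros_like(m); mm[b[1]:b[3],b[0]:b[2]]=m[b[1]:b[3],b[0]:b[2]]
n,l,st,c=cv2.connectedComponentsWithStats(mm); k=1+np.argmax(st[1:,4]); print("white",st[k],c[k],onz(C,*c[k],14))
E
```

```text
[459.93638482 284.50212617  90.01728803] [1.79963026e+02 3.34251179e-02 3.13366714e+01]
{'extent': [253.5, 180.5, 306.7, 232.9], 'conf': 0.7}
[276.65411514 210.96863314]
white [ 251  181   52   52 2112] [276.65104167 206.34185606] [459.65381475 286.54335799  14.        ]
```

```bash
cat > cap.py <<'E'
from fit import *
def capfit(im,C,zb,b,vmax=400):
    h=cv2.cvtColor(im,cv2.COLOR_BGR2HSV); m=np.zeros(im.shape[:2],np.uint8); x0,y0,x1,y1=b
    m[y0:y1,x0:x1]=((h[...,1]<60)&(h[...,2]>80))[y0:y1,x0:x1]
    m=cv2.morphologyEx(m,cv2.MORPH_OPEN,np.ones((3,3)))
    n,l,st,_=cv2.connectedComponentsWithStats(m); k=1+np.argmax(st[1:,4]); M=(l==k).astype(np.uint8)
    p=cv2.convexHull(cv2.findNonZero(M))[:,0,:]; p=p[p[:,1]<vmax]
    W=np.array([onz(C,*q,zb+10)[:2] for q in p]); f=least_squares(lambda q:np.hypot(*(W-q[:2]).T)-q[2],[*W.mean(0),25],loss="soft_l1",f_scale=.5)
    cs,hi=cv2.findContours(M,cv2.RETR_CCOMP,cv2.CHAIN_APPROX_NONE); out=[]
    for i,c in enumerate(cs):
        if hi[0][i][3]>=0 and cv2.contourArea(c)>8: mo=cv2.moments(c); q=(mo["m10"]/mo["m00"],mo["m01"]/mo["m00"]); out.append((cv2.contourArea(c),np.round(q,1),onz(C,*q,zb+28).round(1)))
    return f.x,np.abs(f.fun).mean(),st[k],out
E
python3 - <<'E'
from cap import *
s=read_state(); im=cv2.imread("pics/w18.png"); C=cam("wrist"); T=s["tool_pos"]; R=Rn.from_euler("xyz",s["tool_rot"],degrees=True).as_matrix()
f=capfit(im,C,0,(226,160,327,261)); print(f); d=R.T@(np.r_[f[0][:2],0]-T); print("in tool",d)
cv2.imwrite("pics/c18.png",cv2.resize(im[150:270,200:360],(720,540),interpolation=3))
E
```

```text
(array([458.33769062, 286.00579721,  25.26099552]), np.float64(0.23909432112840692), array([ 251,  181,   52,   52, 2111], dtype=int32), [(14.0, array([277., 219.]), array([452.7, 282.1,  28. ]))])
in tool [-0.85873521 -1.70620301 90.19686685]
```

```bash
python3 - <<'E'
from cap import *
im=cv2.imread("pics/w18.png"); C=cam("wrist"); print(proj(C,[458.3,286,28]),proj(C,[458.3,286,10]))
print(cv2.resize(im[174:240:3,244:312:3].max(2),None,fx=1,fy=1))
E
```

```text
[276.54184807 211.76753223] [276.71702325 206.95545378]
[[107  97 106 116 163 116 155 110 147 110 156 166 171 120 158 163 111 110
  106 110 108 108 107]
 [108 103 105 100 157 154 159 160 152 151 157 158 158 169 166 164 108 107
  111 110 109 109 103]
 [103 105 112 155 152 154 155 162 116 113  97  97  97 109 105 171 118 110
  110 108 111 110 108]
 [163 158 155 158 154 152 144 119 169 255 255 255 255 255 165 110 106 114
  112 112 108 111 108]
 [138 140 139 138 142 150 174 255 255 255 255 242 255 255 255 255 152 101
  110 115  88  94  90]
 [133 132 141 144 129 221 255 255 255 167 167 211 209 211 233 255 233 160
  101  92  96  94  87]
 [143 136 135 137 197 255 255 255 169 172 171 172 168 168 169 169 189 167
  121  88  88  89  93]
 [139 145 145 131 255 255 255 166 165 200 255 255 255 186 167 169 167 170
  175  79  82  89  86]
 [139 141 141 255 255 255 207 224 255 255 255 255 255 255 255 181 163 168
  176 125  85  83  85]
 [121 132 135 255 255 255 186 255 255 255 255 255 255 255 255 255 162 168
  174 173  90  91  89]
 [120 116 112 255 255 255 255 255 255 255 241 198 255 255 255 255 225 167

[... 390 characters left out ...]
202 145  81  85  85]
 [139 135 126 123 255 255 255 255 255 238  78  80  71 255 255 255 255 255
  205 101  83  87  83]
 [135 136 137 129 177 255 255 255 255 255 255 255 255 255 255 255 255 255
  122  99  85  92  85]
 [139 134 136 134 131 196 255 255 255 255 255 255 255 255 255 255 255 188
  155 104  83  87  90]
 [131 139 134 137 135 135 154 255 255 255 255 255 255 255 255 255 149 154
  152 106  90  84  86]
 [136 126 132 135 135 138 134 131 149 244 255 255 255 209 134 133 147 154
  154 103  88  87  91]
 [144 145 133 124 133 133 136 138 132 133 130 129 122 128 127 127 149 152
  135  82  87  82  87]
 [143 141 149 140 130 125 133 139 140 137 135 133 129 125 130 130 125 132
  136  86  80  94  86]]
```

>>> {"op": "drive_tool", "data": {"motion": [[[0,-0.1,0.4,0,0,0,1],[0,0,0.8,0,0,0,1],[0,0,0.8,0,0,0,1],[0,0,0.8,0,0,0,1],[0,0,0.8,0,0,0,1],[0,0,0.5,0,0,0,1],[0,0,0.35,0,0,0,1],[0,0,0.15,0,0,0,1],[0,0,0,0,0,0,1],[0,0,0,0,0,0,1]]]}}

```text
clock: 36.75
tool_pos: [458.6, 288.6, -24.6]
tool_rot: [-180.0, -0.0, 31.5]
ft_force: [0.3, -0.5, 0.7]
opening: 88.3
gripper_force: 0.0
```

>>> {"op": "drive_tool", "data": {"motion": [[[0,0,0,0,0,0,-0.6],[0,0,0,0,0,0,-0.6],[0,0,0,0,0,0,-0.6],[0,0,0,0,0,0,-0.6],[0,0,0,0,0,0,-0.6],[0,0,0,0,0,0,-0.6],[0,0,0,0,0,0,-0.6],[0,0,0,0,0,0,-0.6],[0,0,0,0,0,0,-0.6],[0,0,0,0,0,0,-0.6],[0,0,0,0,0,0,-0.6]]], "newtons": 20}}

```text
clock: 37.67
tool_pos: [458.4, 288.4, -24.9]
tool_rot: [180.0, 0.0, 31.5]
ft_force: [0.0, 0.1, 0.4]
opening: 33.4
gripper_force: 20.0
```

>>> {"op": "drive_tool", "data": {"motion": [[[0,0,-0.4,0,0,0,-0.6],[0,0,-0.9,0,0,0,-0.6],[0,0,-0.9,0,0,0,-0.6],[0,0,-0.9,0,0,0,-0.6],[0,0,-0.9,0,0,0,-0.6],[0,0,-0.5,0,0,0,-0.6],[-0.4,0.4,0,0,0,0,-0.6],[-0.8,0.78,0,0,0,0,-0.6],[-0.8,0.78,0,0,0,0,-0.6],[-0.8,0.78,0,0,0,0,-0.6],[-0.8,0.78,0,0,0,0,-0.6],[-0.8,0.78,0,0,0,0,-0.6]]]}}

```text
clock: 38.67
tool_pos: [418.8, 137.0, 86.9]
tool_rot: [-180.0, 0.1, 31.4]
ft_force: [0.8, -0.5, -1.0]
opening: 33.6
gripper_force: 20.0
```

>>> {"op": "drive_tool", "data": {"motion": [[[-0.8,0.78,0,0,0,0,-0.6],[-0.8,0.78,0,0,0,0,-0.6],[-0.8,0.78,0,0,0,0,-0.6],[-0.8,0.78,0,0,0,0,-0.6],[-0.16,0.11,0,0,0,0,-0.6],[0,0,0,0,0,0,-0.6],[0,0,0,0,0,0,-0.6],[0,0,0,0,0,0,-0.6],[0,0,0,0,0,0,-0.6]]]}}

```text
clock: 39.42
tool_pos: [391.3, 27.7, 87.5]
tool_rot: [-180.0, -0.0, 31.6]
ft_force: [0.1, 0.3, -1.4]
opening: 33.4
gripper_force: 20.0
```

```bash
python3 - <<'E'
from cap import *
s,im,C=look("w19"); T=s["tool_pos"]; print(T,s["tool_rot"],s["opening"]); R=Rn.from_euler("xyz",s["tool_rot"],degrees=True).as_matrix()
p=cyl(im,C,(95,125),42,66,26,[455,66],(200,40,360,200),90,400); print("pad",p)
zb=T[2]+24.9; u=proj(C,T+R@[-1,.9,-40]); print(u)
for vm in(285,275): 
  f=capfit(im,C,zb,(225,205,335,290),vm); print("cap",f,R.T@(np.r_[f[0][:2],zb]-T))
g=im[:,:,:].max(2); print(g[200:292:3,int(u[0])])
E
```

```text
[391.26341812  27.67608603  87.47014153] [-1.79993056e+02 -1.84862444e-03  3.15633873e+01] 33.38251057783618
pad (array([455.76779176,  66.33041838]), np.float64(1.187213058541261), 36)
[279.3117579  257.64400843]
cap (array([391.0969204 ,  26.69693218,  25.077828  ]), np.float64(0.5200298390160369), array([ 244,  212,   71,   78, 3949], dtype=int32), [(637.5, array([279.4, 269.8]), array([389.8,  25.6, 140.4]))]) [ -0.65359272   0.74412965 -24.90011147]
cap (array([393.85811466,  28.34257006,  22.61115448]), np.float64(0.22100542202450388), array([ 244,  212,   71,   78, 3949], dtype=int32), [(637.5, array([279.4, 269.8]), array([389.8,  25.6, 140.4]))]) [  2.56051008   0.7872686  -24.900013  ]
[110 104 105  94 154 180 198 194 196 194 188 198 200 198 226 222 222 224
 226  42  42  50  39  35  39  45  46  41 200 221 225]
```

View pics/w19.png

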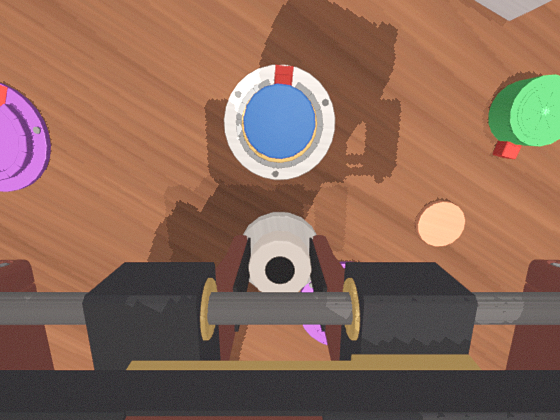

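The cap is in hand with its dot at (279,270), knob up. The blue pad sits centred in the stack at (280,121). I'll move over it and lower the cap.

>>> {"op": "drive_tool", "data": {"motion": [[[0.4,-0.015,0,0,0,0,-0.6],[0.6,0,0,0,0,0,-0.6],[0.6,0,0,0,0,0,-0.6],[0.6,0,0,0,0,0,-0.6],[0.5,0,0,0,0,0,-0.6],[0.37,0,0,0,0,0,-0.6],[0,0,0.4,0,0,0,-0.6],[0,0,0.5,0,0,0,-0.6],[0,0,0.4,0,0,0,-0.6],[0,0,0.3,0,0,0,-0.6],[0,0,0.1,0,0,0,-0.6],[0,0,0,0,0,0,-0.6]]]}}

```text
clock: 40.47
tool_pos: [455.5, 66.7, 44.3]
tool_rot: [-180.0, 0.1, 31.4]
ft_force: [-0.9, 0.2, -1.3]
opening: 33.8
gripper_force: 20.0
```

>>> {"op": "drive_tool", "data": {"motion": [[[0,0,0,0,0,0,-0.6],[0,0,0,0,0,0,-0.6]]]}}

```text
clock: 40.63
tool_pos: [456.7, 67.1, 45.5]
tool_rot: [180.0, -0.0, 31.5]
ft_force: [0.5, -0.0, -1.2]
opening: 33.4
gripper_force: 20.0
```

```bash
python3 - <<'E'
from cap import *
s,im,C=look("w20"); T=s["tool_pos"]; R=Rn.from_euler("xyz",s["tool_rot"],degrees=True).as_matrix()
print(T,s["ft_force"]); zb=T[2]+24.9; print("cap bottom",zb,"by tool",(T+R@[-1.7,1,0])[:2])
f=capfit(im,C,zb,(225,205,335,290),280); print(f[3])
E
```

```text
[456.73092356  67.08844056  45.5288401 ] [ 0.47104807 -0.00696941 -1.20811508]
cap bottom 70.42884009928405 by tool [455.80248286  65.34832663]
[(632.5, array([279.4, 269.8]), array([455.2,  65.1,  98.4]))]
```

>>> {"op": "drive_tool", "data": {"motion": [[[0.025,-0.04,0.06,0,0,0,-0.6],[0,0,0.06,0,0,0,-0.6],[0,0,0.04,0,0,0,-0.6],[0,0,0,0,0,0,-0.6],[0,0,0,0,0,0,-0.6]]]}}

```text
clock: 41.1
tool_pos: [456.4, 68.3, 41.1]
tool_rot: [180.0, 0.0, 31.5]
ft_force: [-0.7, -0.4, -1.4]
opening: 33.5
gripper_force: 20.0
```

>>> {"op": "drive_tool", "data": {"motion": [[[0,0,0.02,0,0,0,-0.6],[0,0,0,0,0,0,-0.6],[0,0,0,0,0,0,0.4],[0,0,0,0,0,0,0.4],[0,0,0,0,0,0,0.4],[0,0,0,0,0,0,0.4],[0,0,0,0,0,0,0.4],[0,0,0,0,0,0,0.6],[0,0,-0.3,0,0,0,0.8],[0,0,-0.7,0,0,0,1],[0,0,-0.8,0,0,0,1],[0,0,-0.6,0,0,0,1]]]}}

```text
clock: 42.1
tool_pos: [456.6, 68.2, 102.2]
tool_rot: [180.0, -0.0, 31.5]
ft_force: [-0.4, -0.2, -0.1]
opening: 87.2
gripper_force: 0.0
```

>>> {"op": "drive_tool", "data": {"motion": [[[0,0,0,0,0,0,1],[0,0,0,0,0,0,1],[0,0,0,0,0,0,1]]]}}

```text
clock: 42.35
tool_pos: [456.1, 68.3, 100.3]
tool_rot: [-180.0, 0.0, 31.5]
ft_force: [-1.4, -0.8, 0.0]
opening: 87.6
gripper_force: 0.0
```

```bash
python3 - <<'E'
from cap import *
s,im,C=look("w21"); T=s["tool_pos"]; print(T,s["opening"]); u=proj(C,[455.5,66.4,94]); print(u); x,y=u.astype(int)
g=im.max(2); m=np.zeros(g.shape,np.uint8); m[y-40:y+40,x-40:x+40]=(g<75)[y-40:y+40,x-40:x+40]
n,l,st,c=cv2.connectedComponentsWithStats(m)
for i in range(1,n):
    if st[i,4]>80: print("dot",st[i],c[i],onz(C,*c[i],94))
print("pad",cyl(im,C,(95,125),42,66,26,[455,66],(200,140,360,290),90,400))
a,b=cam("scene"),cam("side")
i=capture("scene"); j=capture("side"); A=[]
for n,C in(("scene",a),("side",b)):
    q=nets.boxes_of(n,"cap")[:2]; print(n,q,proj(C,[455.5,66.4,80]))
E
```

```text
[456.08966232  68.28190116 100.33034953] 87.64534579519484
[280.07238405 232.1338734 ]
dot [270 224  21  19 315] [279.63492063 233.00634921] [454.77103434  66.32320177  94.        ]
pad (array([454.26666369,  65.97289177]), np.float64(0.48278466195849806), 14)
scene [{'extent': [312.0, 199.2, 327.3, 217.1], 'conf': 0.7}] [318.34729737 206.69210149]
side [{'extent': [363.9, 347.2, 410.8, 398.1], 'conf': 0.73}, {'extent': [236.0, 164.8, 257.9, 186.2], 'conf': 0.72}] [247.82286938 175.05796247]
```

The cap's dot is at (454.8,66.3) mm against the stack axis of about (455,66), at the expected height in the wrist, scene and side views. The gripper is open and clear, so I'm handing in.

```bash
python3 -c "
from workcell import robot
print(robot.hand_in())"
```

```text
the job is handed in; nothing more can be done
None
```

I built the stack in the holder in order (die with its lug in the gap, blank, pad, cap knob up), released it and handed it in at about 42 s. By my last camera measurements each piece was centred within about 2 mm; no verdict was returned.

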